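# Fish the die block out of the extruder barrel

### The arm

A 6-joint arm with a two-finger parallel gripper is mounted at the origin on the work surface. World frame = base frame: x ahead of the robot, y to its left, z up, the work surface at z = 0. Lengths are in m, angles in rad, forces in N, time in s.
With the tool pointing down it reaches from about 0.3 to 0.875 m from the base axis. Payload 6.4 kg.
Tool frame: the origin (TCP) lies midway between the tips of the shut fingers; the grasp point (between the pads) lies 19 mm behind it; z points along the fingers, y is the direction in which the jaws open and shut (so a half turn about z gives the same grasp; the last joint's range is limited). The gripper opens to 85 mm and grips with 20 to 120 N. Pads are 22 mm wide; open, the fingers measure 114 mm over their backs; the gripper's body (76 mm by 85 mm) begins 54 mm behind the grasp point. The pads swing forward as they close: fully open they stand 13 mm farther back than shut.
Start: joints at [1.106, 0.181, 1.607, -0, 1.354, -0.206], TCP at [0.147, 0.556, 0.231] pointing down, gripper open.
Joint ranges: [-2.99, 2.99], [-0.89, 2.07], [0.3, 2.58], [-1.14, 4.28], [0, 2.63], [-3.12, 3.12]. Speed limits (rad/s): [2.57, 2.57, 3.01, 3.14, 3.14, 3.14].

### API

Orientations are given as a unit quaternion [x, y, z, w].
In Python, from bench import observe, snapshot, close_job gives the robot as it stands. The module is installed in compiled form; this text tells all that it offers.
- The arm moves only by the tool apply_moves, never from a script. Its argument "increments" is a list of rows, each a list of 3 entries, a list of its own where there are three numbers: the shift along the tool's x, y, z in units of 50 mm (1.0 is 50 mm), then the turn about the tool's z in units of 8 degrees (1.0 is 8 degrees), then the finger opening in mm, from 0 to 85.4. A call has 1 to 8 rows; each row is the pose to reach, as a shift and turn from the pose commanded when the call began, along the tool's axes at that moment; what a row does not reach only later rows make up. A row lasts 1/10 s, in which the tool goes at most 50 mm and 8.59 degrees, less where a joint would pass 70% of its speed; a pose out of reach is approached as far as the arm can. A call with a gripper value outside its range is refused whole. The fingers move at their own pace and stop on an object; "newtons" is the grip in N (left out, the last holds). Time passes only in rows, so rows that repeat a pose let the fingers close. It gives the time, the measured TCP pose, the force and the opening at its end, in the units of the state.
- observe(): the state, without advancing time (a new reading comes with each control period).
- snapshot(name): name is "scene" or "side" or "wrist"; returns a dict with "frame" (480x640x3 uint8, blue, green, red), "vertical_fov" (degrees; the focal length in pixels is half the picture's height over the tangent of half this angle, whatever the lens; pixels are square), "cx", "cy" (the principal point, pixels), "world_from_camera" (4x4, takes a point from camera to world coordinates). Camera axes: x right, y down, z forward; pixel columns grow to the right and rows downward; lengths in m; the calibration is good to about 2 mm. A picture is of the moment at which its call begins. There is no depth.
- close_job(): hands the job in, once; it reports no verdict.
The state is a dict: "t": time; "joint_positions": joint angles; "qvel": joint speeds; "tau": joint torques, N m; "tool_pos": TCP position; "orientation": TCP orientation; "wrist_force": force on the tool from outside, world axes, zero at the start; "ft_torque": the same for the moment, N m; "width": finger opening in m.
Only numpy, scipy, OpenCV 4.12 (cv2) and the standard library are available. Lean on these libraries where they do the work, as an engineer would, in place of code of your own. Each camera call takes 0.05 s, during which the arm holds its last target.

### The job

Take the long hook picker from its stand, reach down the leaning extruder barrel with it, catch the die block by its wire bail and draw it out. Set the die block down gently, standing flat in the free half of the wooden tray, unhook the picker and hang it back in the fork of its stand, its collar lying on the fork. Lift the die block only with the picker, never with the gripper itself, do not drop it, and leave everything else where it is.

Things in the scene. Friction and masses are not known exactly. Their poses are not given: they have to be found in the camera images.
- extruder: clay extruder bolted to the bench: 220 x 140 x 12 mm dark steel base plate with a square grey barrel that leans 0.56 rad (32 deg) from vertical, its open mouth up towards the extruder's -x side (the robot's side). Origin: centre of the base plate's underside, z up. It never moves during the work.
- barrel_floor (a point): centre of the barrel's inner floor; z runs up the barrel's axis to the mouth, y across it, x to the barrel's upper wall (facing up and away from the robot). The bore is 76 mm along x, 60 mm along y, 170 mm deep; walls 4 mm, the upper one with an 18 mm sight slot down its middle. The mouth's flange stands out to 48 mm from the axis at -x and 40 mm at -y and +y.
- barrel_mouth (a point): centre of the barrel's open mouth, 170 mm from barrel_floor, same axes as barrel_floor.
- die: loose steel die block, 50 x 50 x 22 mm, 0.13 to 0.25 kg, with a fixed upright wire bail on top. Origin: centre of its underside, z up through the bail. It starts flat on the barrel's floor, against the lower wall, its axes parallel to barrel_floor's, its centre 13 mm to the -x side of the barrel's axis.
- bail (a point): peak of the die block's bail, 68 mm above its underside. The bail is a pointed arch of 5 mm wire in the block's y-z plane: uprights at y = -20 and +20 mm from the block's top up to 52 mm, then sloping to the peak at y = 0 (wire centres). A hook passes under it along the block's x.
- picker: loose hook picker, 0.16 kg. Origin: centre of its collar's underside (collar 38 x 38 x 6 mm), z up along the handle: square, wooden, 24 x 24 mm, from z = 6 to 70 mm. Below hangs a straight 8 mm steel rod on the z axis, down to z = -150 mm (rod centre), ending in a J hook on the -x side. It starts upright in the stand, its yaw that of the stand within 0.1 rad.
- handle (a point): middle of the picker's handle, where to grip it: 42 mm above the collar's underside.
- hook (a point): middle of the hook's foot: 11 mm to -x of the rod, 150 mm below the collar's underside (wire centres). From the rod's end the 8 mm wire runs 22 mm to the picker's -x (the foot), then 14 mm up, round end 4 mm more: the gap between rod and tip is 14 mm and opens upwards.
- stand: fixed wooden picker stand, foot 120 x 110 mm, z up. Origin: on the table, below the fork. At 175 mm, top face, an 8 mm thick fork plate 68 mm wide with a 16 mm wide slot along x from x = -30 mm (open end, stand's -x) to +28 mm. A post at x = 45 to 59 mm carries the plate from below. The rod hangs through the slot, the collar lies on the plate.
- fork (a point): point on the top face of the fork plate, in the slot, over the stand's origin, 175 mm above the table: the collar's centre belongs here.
- tray: fixed shallow wooden die tray, outside 150 (x) x 220 (y) x 18 mm high, walls and floor 7 mm thick. Origin: centre of its underside, z up. The half towards its -y is free; a round die lies in the other half.
- cup: bystander: terracotta cup, 66 mm across, 55 mm high. Origin: centre of its underside.
- vase: bystander: green glazed vase, 84 mm across, 125 mm high. Origin: centre of its underside.
- jar: bystander: white lidded glaze jar, 68 mm across, 85 mm high. Origin: centre of its underside.
- saucers: bystander: stack of terracotta saucers, 120 mm across, 40 mm high. Origin: centre of its underside.
- mug: bystander: blue mug, 72 mm across, 75 mm high. Origin: centre of its underside.
- prop: bystander: pale upright kiln prop, 40 x 40 x 100 mm. Origin: centre of its underside.
- round_die: bystander: low round steel die, 52 mm across, 16 mm high, lying in one half of the tray (about 60 mm from the tray's centre towards the tray's +y). Origin: centre of its underside.
There are look-alikes about, which are no part of the job. There is more than one size of the picker; the job needs the middle-sized. There is more than one size of the stand; the job needs the larger.

How it is judged:
On the way, in this order (a step that is already met when the one before it is completed fails the run):
1. the picker is held by the gripper, out of its stand (horizontal distance between picker and fork above 0.06 m and contact force between the fingers and picker above 1 N), for 0.1 s.
2. the picker's hook is down in the barrel, under the level of the bail's peak (z of hook in the frame of barrel_floor below 0.066 m and x of hook in the frame of barrel_floor between -0.038 and 0.038 m and y of hook in the frame of barrel_floor between -0.03 and 0.03 m and contact force between the fingers and picker above 1 N), for 0.1 s.
3. the die block hangs on the picker, clear of the barrel ((z of die in the frame of barrel_floor above 0.17 m or horizontal distance between die and barrel_floor above 0.22 m) and contact force between die and picker above 0.4 N and contact force between die and extruder below 0.05 N and contact force between the fingers and picker above 1 N), for 0.1 s.
4. the die block stands flat in the tray, unhooked (x of die in the frame of tray between -0.068 and 0.068 m and y of die in the frame of tray between -0.103 and 0.01 m and z of die in the frame of tray below 0.014 m and angle between die's own z axis and vertical below 0.12 rad and contact force between die and picker below 0.05 N and linear speed of die below 0.03 m/s), for 0.2 s.
At the end, for the whole second after the job is handed in: The die block stands on the floor of the tray's free (-y) half (at most 10 mm past its middle), flat within 0.12 rad, at rest, off the picker; the picker hangs at rest, upright within 0.12 rad, its collar on the fork plate within 18 mm of the fork point; the gripper has let go (all of step 4 and horizontal distance between picker and fork below 0.018 m and z of picker in the frame of fork between -0.004 and 0.006 m and angle between picker's own z axis and vertical below 0.12 rad and linear speed of picker below 0.03 m/s); the robot touches nothing.
It fails at once if the gripper or arm itself touches the die block (contact force between any of the fingers, the arm and die above 0.3 N).
It fails at once if the die block is dropped (moving faster than 0.9 m/s off the picker) or banged into the tray (over 25 N) ((linear speed of die above 0.9 m/s and contact force between die and picker below 0.02 N) or contact force between die and tray above 25 N).
It fails at once if a bystander is moved by more than 25 mm or tipped (distance of any of cup, vase, jar, saucers, mug, prop, round_die from where it was at the start of the episode above 0.025 m or angle between any of cup, vase, jar, saucers, mug, prop, round_die's own z axis and vertical above 0.5 rad).
It also fails if it takes over 67 s, if anything falls off the work surface, if the arm or the gripper's body presses on something with over 40 N, if the wrist force passes 120 N, or if a joint passes its speed limit or range.

## Working session

There is one attempt and no reset: what is moved stays moved. The work goes in short steps, Python scripts to look and compute and a tool call to move; the robot and the scene stay as the last step left them, time stands still between calls to the robot, and variables do not carry over. Pictures are saved under pics/ and viewed, and the job is handed in when it is done.

Besides the shell and the picture viewer there is one more tool, called after "Request:" by a JSON object that holds its "fn" and its "kwargs", one argument or row to a line. apply_moves: Moves the arm, as the interface text tells. Its arguments: {"type":"object","properties":{"increments":{"type":"array"},"newtons":{"type":"number"}},"required":["increments"]}

```bash
mkdir -p pics
cat > h.py <<'E'
import numpy as np, cv2
from bench import observe, snapshot
def snap(n,f):
    s=snapshot(n); np.savez('pics/'+f+'.npz',**{k:np.array(v) for k,v in s.items()}); cv2.imwrite('pics/'+f+'.png',s['frame']); return s
def load(f): return dict(np.load('pics/'+f+'.npz'))
def foc(s): return 240/np.tan(np.radians(float(s['vertical_fov']))/2)
def ray(s,u,v):
    f=foc(s); T=s['world_from_camera']; d=T[:3,:3]@np.array([(u-s['cx'])/f,(v-s['cy'])/f,1.]); return T[:3,3],d/np.linalg.norm(d)
def onz(s,u,v,z):
    o,d=ray(s,u,v); return o+d*(z-o[2])/d[2]
def proj(s,p):
    T=s['world_from_camera']; c=T[:3,:3].T@(np.asarray(p,float)-T[:3,3]); f=foc(s); return np.array([s['cx']+f*c[0]/c[2],s['cy']+f*c[1]/c[2]])
def tri(a,b):
    A=np.zeros((3,3));B=np.zeros(3);R=[a,b]
    for o,d in R:
        P=np.eye(3)-np.outer(d,d);A+=P;B+=P@o
    x=np.linalg.solve(A,B); return x,[np.linalg.norm((np.eye(3)-np.outer(d,d))@(x-o)) for o,d in R]
E
python3 - <<'E'
from h import *
for n in ['scene','side','wrist']:
    s=snap(n,n+'0'); print(n,s['vertical_fov'],s['cx'],s['cy'],np.round(s['world_from_camera'],3).tolist())
print(observe())
E
```

```text
scene 42.036409476475065 309.8625974936538 230.666887230708 [[-0.142, 0.613, -0.777, 1.543], [0.99, 0.087, -0.112, 0.102], [-0.001, -0.785, -0.619, 0.967], [0.0, 0.0, 0.0, 1.0]]
side 47.31634244729669 316.85762442906355 233.43435440529464 [[0.918, -0.249, 0.307, 0.123], [-0.395, -0.593, 0.702, -0.948], [0.008, -0.766, -0.643, 0.975], [0.0, 0.0, 0.0, 1.0]]
wrist 67.21578563134211 311.3929738306586 241.54231687748504 [[0.256, 0.92, 0.298, 0.071], [0.967, -0.243, -0.081, 0.576], [-0.002, 0.309, -0.951, 0.373], [0.0, 0.0, 0.0, 1.0]]
{'t': 0.15, 'joint_positions': array([ 1.10572304e+00,  1.81386650e-01,  1.60773821e+00, -3.02459788e-05,
        1.35380127e+00, -2.06291066e-01]), 'qvel': array([-0.00035183, -0.003127  , -0.00255927,  0.00046919, -0.00367891,
       -0.00011827]), 'tau': array([ 2.24161711e-03, -4.45259964e+01, -3.51688814e+01, -4.31352464e-04,
        5.85526053e-03,  2.29950672e-05]), 'tool_pos': array([0.14694559, 0.55548581, 0.23060135]), 'orientation': array([ 1.29027101e-01,  9.91640844e-01, -6.34390450e-04, -2.05690995e-04]), 'wrist_force': array([ 0.09694199, -0.32196033, -0.65023429]), 'ft_torque': array([ 0.01239986,  0.00652564, -0.05227394]), 'width': 0.08507315095647067}
```

View pics/scene0.png

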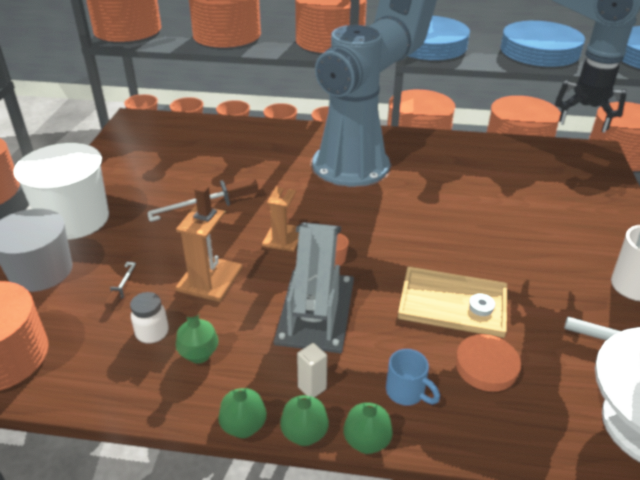

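View pics/side0.png

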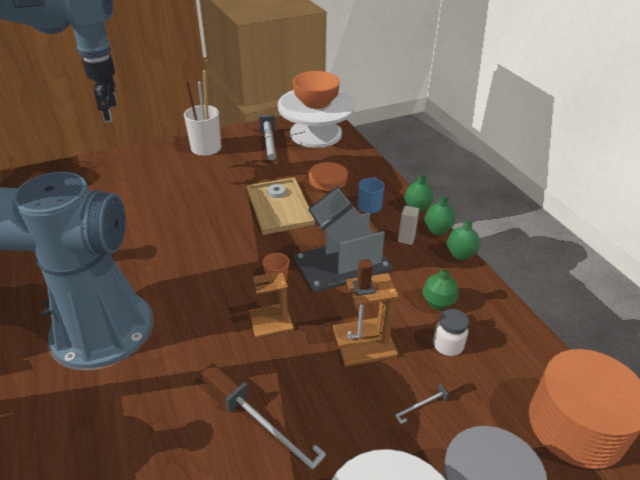

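View pics/wrist0.png

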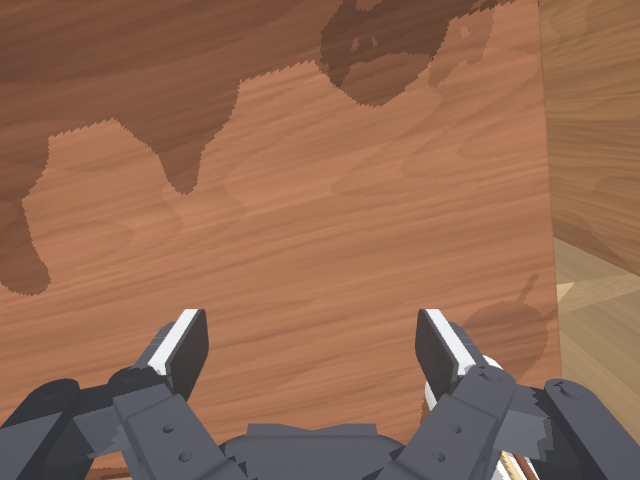

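The scene camera shows the larger stand with its picker at about (205,240), the extruder at (316,285) and the tray at (455,300). In the side camera the same stand is at (365,310) and the extruder at (345,245). I'll enlarge these next.

Run:
```python
from h import *
a=load('scene0')['frame']; b=load('side0')['frame']
cv2.imwrite('pics/z1.png',cv2.resize(a[170:310,170:360],None,fx=4,fy=4,interpolation=2)[:, :760])
cv2.imwrite('pics/z2.png',cv2.resize(b[180:370,290:420],None,fx=3,fy=3,interpolation=2))
```

```text
(no output)
```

View pics/z1.png

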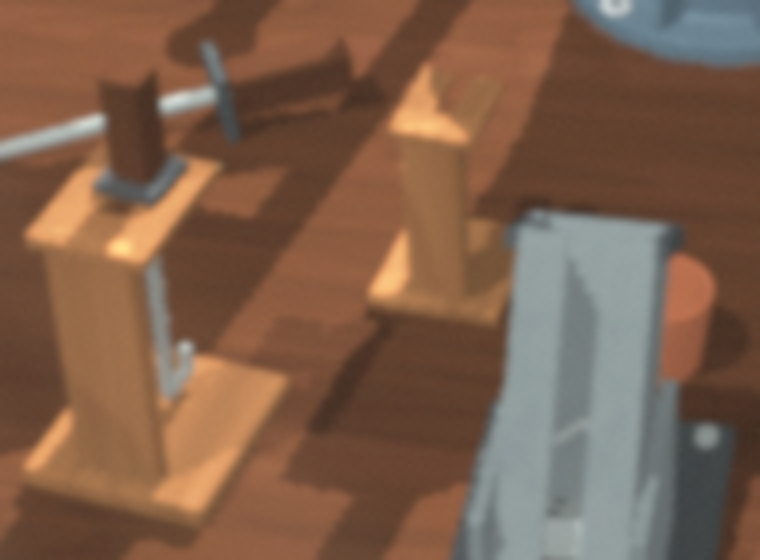

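View pics/z2.png

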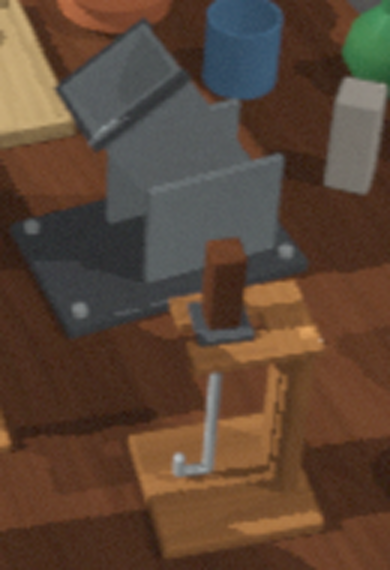

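Run:
```python
from h import *
s=load('scene0'); d=load('side0')
for n,(x,y),z in [('plate L front',(27,240),.175),('plate R front',(135,262),.175),('plate R back',(222,168),.175),('collarfront',(150,200),.175),('handletop front',(135,92),.245),('foot FR',(195,522),.0),('foot FL',(25,470),0),('foot BR',(288,378),0.01),('barrel top R',(672,225),.17),('barrel top L',(530,212),.17)]:
    print(n,np.round(onz(s,170+x/4,170+y/4,z),3))
for n,(x,y),z in [('plate c',(170,298),.175),('plate c2',(200,365),.175),('plate c3',(322,345),.175),('plate c4',(297,285),.175),('baseL',(12,230),.012),('base front',(75,330),.012),('base R',(305,265),.012)]:
    print('side',n,np.round(onz(d,290+x/3,180+y/3,z),3))
for n,p in [('tl',(408,270)),('tr',(508,285)),('br',(504,333)),('bl',(398,320))]: print(n,np.round(onz(s,*p,.018),3))
# flange top corners triangulate
for n,a,b in [('mouth R(+y?)',(680,235),(148,22))]:
    print(n,tri(ray(s,170+a[0]/4,170+a[1]/4),ray(d,290+b[0]/3,180+b[1]/3)))
o=observe(); from scipy.spatial.transform import Rotation as R; print(np.round(R.from_quat(o['orientation']).as_matrix(),3))
```

```text
plate L front [ 0.586 -0.311  0.175]
plate R front [ 0.595 -0.252  0.175]
plate R back [ 0.511 -0.228  0.175]
collarfront [ 0.544 -0.258  0.175]
handletop front [ 0.546 -0.258  0.245]
foot FR [ 0.602 -0.235  0.   ]
foot FL [ 0.576 -0.34   0.   ]
foot BR [ 0.49  -0.208  0.01 ]
barrel top R [0.52  0.014 0.17 ]
barrel top L [ 0.52  -0.061  0.17 ]
side plate c [ 0.504 -0.233  0.175]
side plate c2 [ 0.495 -0.298  0.175]
side plate c3 [ 0.578 -0.313  0.175]
side plate c4 [ 0.591 -0.256  0.175]
side baseL [0.491 0.041 0.012]
side base front [ 0.495 -0.091  0.012]
side base R [ 0.704 -0.097  0.012]
tl [0.464 0.172 0.018]
tr [0.482 0.392 0.018]
br [0.629 0.369 0.018]
bl [0.623 0.154 0.018]
mouth R(+y?) (array([0.59976574, 0.02059738, 0.22076339]), [np.float64(0.005992242753187893), np.float64(0.005992242753187878)])
[[-0.967  0.256 -0.001]
 [ 0.256  0.967 -0.001]
 [ 0.    -0.001 -1.   ]]
```

```bash
cat >> h.py <<'E'
from scipy.spatial.transform import Rotation as Rot
def to(p,ty=None):
    """world target for TCP; ty = wanted world heading angle of tool y"""
    o=observe(); M=Rot.from_quat(o['orientation']).as_matrix(); d=M.T@(np.asarray(p)-o['tool_pos'])
    cur=np.arctan2(M[1,1],M[0,1])
    print('t',round(o['t'],2),'tcp',np.round(o['tool_pos'],4),'ydir',round(cur,4),'w',round(o['width'],4),'F',np.round(o['wrist_force'],1))
    tw=0 if ty is None else -np.degrees(ty-cur)/8
    print('units',np.round(d/0.05,3),'turn',round(tw,3), 'dist mm',round(np.linalg.norm(d)*1000))
E
python3 - <<'E'
from h import *
to([.42,.0,.42])
E
```

```text
t 0.15 tcp [0.1469 0.5555 0.2306] ydir 1.312 w 0.0851 F [ 0.1 -0.3 -0.7]
units [-8.121 -9.347 -3.778] turn 0 dist mm 647
```

Request:
{"fn": "apply_moves", "kwargs": {
  "increments": [
    [[0,0,-1],0,85],
    [[0,0,-2],0,85],
    [[0,0,-3],0,85],
    [[0,0,-3.8],0,85],
    [[-0.6,-0.7,-3.8],0,85],
    [[-1.2,-1.4,-3.8],0,85],
    [[-1.8,-2.1,-3.8],0,85],
    [[-2.4,-2.8,-3.8],0,85]
  ]
}}

```text
t: 0.95
tool_pos: [0.2275, 0.3882, 0.421]
orientation: [0.129, 0.992, -0.0, 0.0]
wrist_force: [0.8, -0.3, 1.4]
width: 0.0849
```

```bash
python3 -c "
from h import *
to([.42,.0,.42])"
```

```text
t 0.95 tcp [0.2275 0.3882 0.421 ] ydir 1.3129 w 0.0849 F [ 0.8 -0.3  1.4]
units [-5.704 -6.526  0.022] turn 0 dist mm 433
```

Request:
{"fn": "apply_moves", "kwargs": {
  "increments": [
    [[-0.7,-0.7,0],0,85],
    [[-1.4,-1.5,0],0,85],
    [[-2.1,-2.3,0],0,85],
    [[-2.8,-3.1,0],0,85],
    [[-3.5,-3.9,0],0,85],
    [[-4.2,-4.7,0],0,85],
    [[-4.9,-5.5,0],0,85],
    [[-5.7,-6.3,0],0,85]
  ]
}}

```text
t: 1.75
tool_pos: [0.41, 0.0325, 0.4214]
orientation: [0.129, 0.992, 0.0, 0.0]
wrist_force: [0.7, 1.2, 0.2]
width: 0.0849
```

Request:
{"fn": "apply_moves", "kwargs": {
  "increments": [
    [[0,-0.2,0],0,85],
    [[0,-0.2,0],0,85]
  ]
}}

```text
t: 1.95
tool_pos: [0.4071, 0.0235, 0.4207]
orientation: [0.131, 0.991, 0.0, -0.001]
wrist_force: [0.8, -0.0, -0.2]
width: 0.0849
```

```bash
python3 -c "
from h import *
to([.5,-.26,.42]); s=snap('wrist','w1')"
```

```text
t 1.95 tcp [0.4071 0.0235 0.4207] ydir 1.3082 w 0.0849 F [ 0.8 -0.  -0.2]
units [-3.265 -4.993  0.009] turn 0 dist mm 298
```

View pics/w1.png

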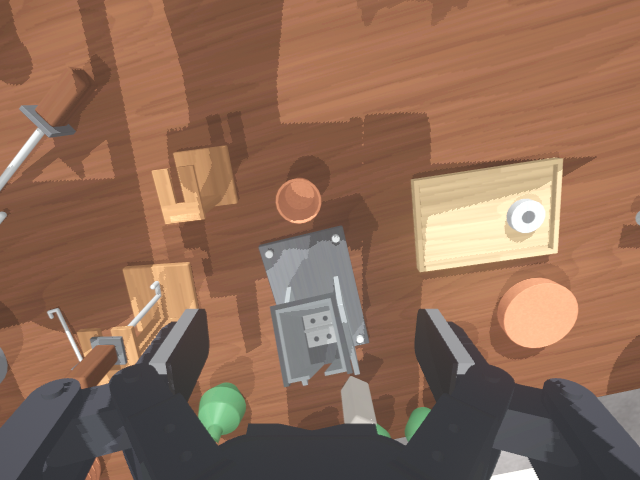

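Run:
```python
from h import *
a=load('w1')['frame']
cv2.imwrite('pics/z3.png',cv2.resize(a[215:400,240:390],None,fx=4,fy=4,interpolation=2)[:600])
cv2.imwrite('pics/z4.png',cv2.resize(a[255:395,60:220],None,fx=4,fy=4,interpolation=2))
```

```text
(no output)
```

View pics/z3.png

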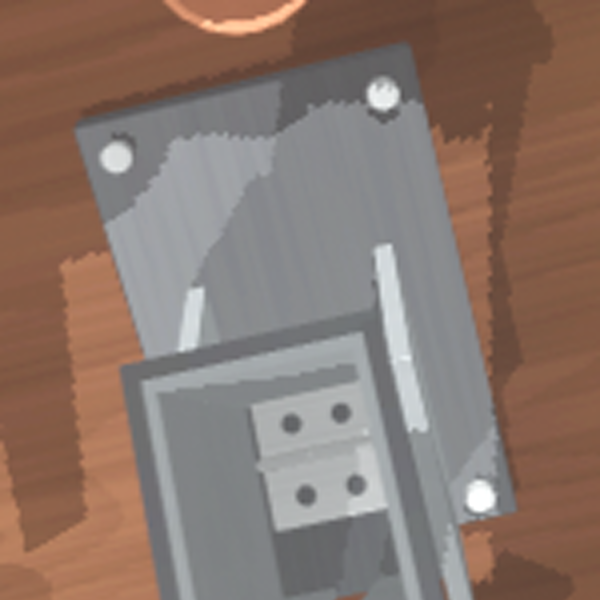

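Run:
```python
from h import *
s=load('w1'); a=s['frame']
cv2.imwrite('pics/z5.png',cv2.resize(a[285:395,262:372],None,fx=5,fy=5,interpolation=2))
P=[onz(s,240+x/4,215+y/4,.012) for x,y in [(78,127),(408,45),(513,508)]]
print(np.round(P,4)); 
print(np.linalg.norm(P[0]-P[1]),np.linalg.norm(P[2]-P[1]))
c=(P[0]+P[2])/2; e=P[2]-P[1]; f=P[1]-P[0]; print('centre',c,'yaw',np.arctan2(e[1],e[0]),np.arctan2(-f[0],f[1]))
```

```text
[[ 0.4908 -0.0856  0.012 ]
 [ 0.492   0.051   0.012 ]
 [ 0.7098  0.0461  0.012 ]]
0.13651341659976818 0.21788165181273006
centre [ 0.60032365 -0.01975014  0.012     ] yaw -0.022499372284357985 -0.00869800178881783
```

View pics/z5.png

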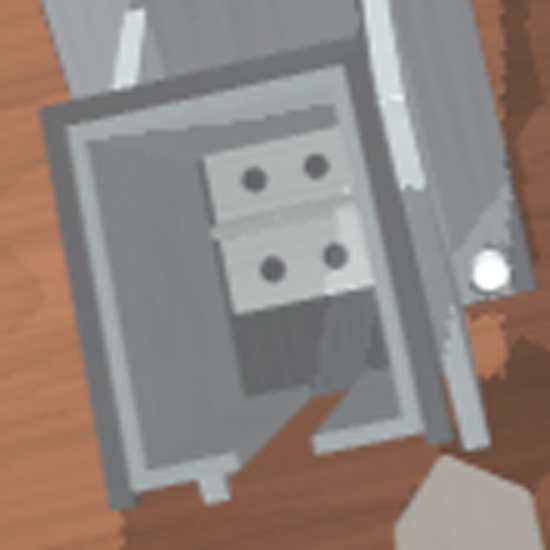

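View pics/z4.png

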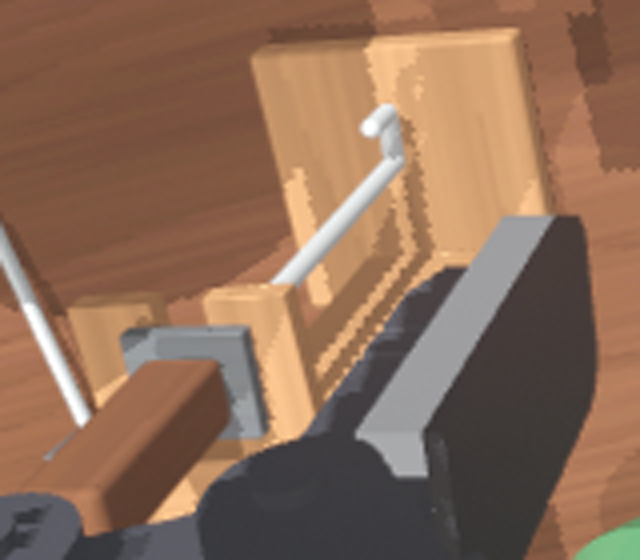

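```bash
cat > mouth.py <<'E'
from h import *
from scipy.optimize import least_squares
s=load('w1'); d=load('side0')
W=[((-48,-40),(42,107)),((-48,40),(362,41)),((-42,-34),(67,127)),((-42,34),(345,66)),((42,-34),(137,490)),((42,34),(424,430)),((42,-40),(118,508)),((42,40),(450,440)),((42,-9),(234,470)),((42,9),(316,453))]
S=[((-48,-40),(97,148)),((-48,40),(58,90)),((42,40),(145,22)),((42,-40),(186,70))]
def fr(q):
    yaw=q[3]; return Rot.from_euler('ZY',[yaw,-.56]).as_matrix()
def res(q,full=False):
    M=fr(q); r=[]
    for (x,y),(u,v) in W: r.append(proj(s,q[:3]+M@[x/1e3,y/1e3,0])-[262+u/5,285+v/5])
    for (x,y),(u,v) in S: r.append(proj(d,q[:3]+M@[x/1e3,y/1e3,0])-[290+u/3,180+v/3])
    return np.ravel(r)
L=least_squares(res,[.53,-.02,.2,0],loss='soft_l1')
q=L.x; print('mouth',q, '\n',np.round(res(q).reshape(-1,2),1).tolist())
M=fr(q); fl=q[:3]-M[:,2]*.17; die=fl+M@[-.013,0,0]; bail=fl+M@[-.013,0,.068]; print('floor',fl,'bail',bail,'Rx',M[:,0],'Rz',M[:,2])
for n,p in [('bail',bail),('dietop--',fl+M@[-.038,-.025,.022]),('dietop+-',fl+M@[.012,-.025,.022])]: print(n,(proj(s,p)-[262,285])*5)
E
python3 mouth.py
```

```text
mouth [ 0.56442956 -0.01993528  0.19510895 -0.01941845] 
 [[0.0, 0.8], [0.1, -0.4], [0.7, 0.6], [-0.3, 0.6], [-0.3, 0.4], [-0.1, 0.5], [-1.5, -2.1], [-0.1, -2.5], [1.3, 0.1], [0.2, 0.3], [-1.1, 0.2], [-0.8, -0.1], [-0.2, -0.4], [0.2, 2.3]]
floor [ 0.65471419 -0.02168868  0.05107558] bail [ 0.6075881  -0.02077345  0.10178351] Rx [ 0.84709538 -0.01645135  0.5311862 ] Rz [-0.53108605  0.01031416  0.84725511]
bail [278.36995674 219.48959867]
dietop-- [202.35076351 156.91414334]
dietop+- [233.84432733 316.04560418]
```

```bash
python3 -c "
from h import *
to([.39,-.22,.42])"
```

```text
t 2.0 tcp [0.407  0.0247 0.421 ] ydir 1.3101 w 0.0851 F [-0.1  0.2 -0.3]
units [-0.934 -4.817  0.018] turn 0 dist mm 245
```

Request:
{"fn": "apply_moves", "kwargs": {
  "increments": [
    [[-0.15,-0.8,0],0,85],
    [[-0.3,-1.6,0],0,85],
    [[-0.45,-2.4,0],0,85],
    [[-0.6,-3.2,0],0,85],
    [[-0.75,-4.0,0],0,85],
    [[-0.9,-4.8,0],0,85],
    [[-0.9,-4.8,0],0,85],
    [[-0.9,-4.8,0],0,85]
  ]
}}

```text
t: 2.8
tool_pos: [0.3896, -0.2175, 0.4212]
orientation: [0.129, 0.992, 0.0, -0.0]
wrist_force: [-0.4, 0.2, 0.2]
width: 0.0848
```

```bash
python3 -c "
from h import *
s=snap('wrist','w2');a=s['frame']; cv2.imwrite('pics/w2z.png',cv2.resize(a[170:370,200:440],None,fx=3,fy=3,interpolation=2))
to([.39,-.22,.42])"
```

```text
t 2.85 tcp [ 0.3897 -0.217   0.4214] ydir 1.3136 w 0.0853 F [-0.4  0.6  0.4]
units [-0.021 -0.057  0.029] turn 0 dist mm 3
```

View pics/w2.png

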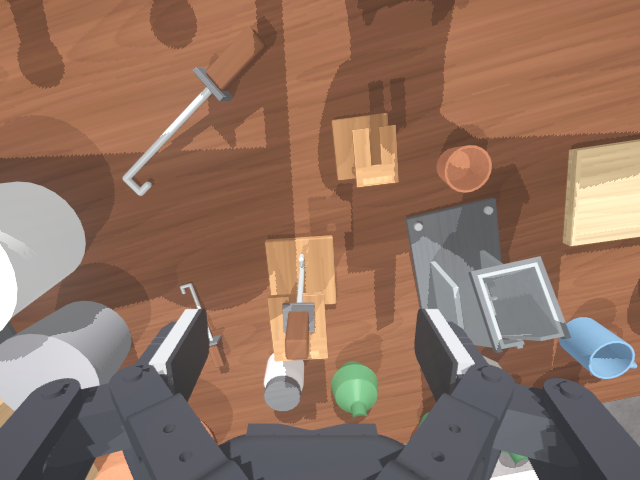

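View pics/w2z.png

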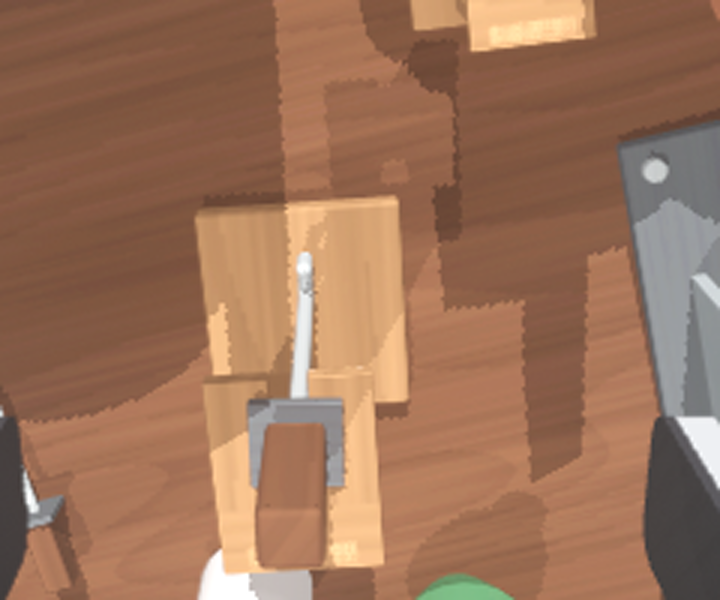

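Run:
```python
from h import *
s=load('w2')
def q(pts,z): return np.array([onz(s,200+x/3,170+y/3,z) for x,y in pts])
def rep(n,P):
    print(n,np.round(P[:,:2],4).tolist()); e=[np.linalg.norm(P[(i+1)%4]-P[i]) for i in range(4)]
    x=(P[3]-P[0]+P[2]-P[1]); y=P[1]-P[0]+P[2]-P[3]
    print('  sides',np.round(e,4),'c',P.mean(0).round(4),'yawx',np.arctan2(x[1],x[0]).round(3),'yawy',np.arctan2(-y[0],y[1]).round(3))
P=q([(205,380),(373,373),(383,565),(222,572)],.175);rep('plate',P)
rep('collar',q([(249,402),(344,400),(343,486),(250,488)],.181))
rep('htop',q([(258,510),(325,510),(327,567),(258,567)],.245))
rep('foot',q([(197,212),(398,198),(408,402),(0,0)],.012))
print(onz(s,200+305/3,170+262/3,.042))
u=load('w1');
T=np.array([onz(u,x,y,.018) for x,y in [(412,180),(562,158),(558,252),(418,271)]]); rep('tray w1',T)
```

```text
plate [[0.4899, -0.2966], [0.5039, -0.2314], [0.5917, -0.2492], [0.5777, -0.3158]]
  sides [0.0667 0.0896 0.0681 0.0899] c [ 0.5408 -0.2732  0.175 ] yawx -0.208 yawy -0.21
collar [[0.5007, -0.2811], [0.5095, -0.2447], [0.5468, -0.2549], [0.5381, -0.2916]]
  sides [0.0374 0.0387 0.0377 0.0388] c [ 0.5238 -0.2681  0.181 ] yawx -0.269 yawy -0.235
htop [[0.5095, -0.2756], [0.5154, -0.2536], [0.5375, -0.2588], [0.5314, -0.2819]]
  sides [0.0227 0.0228 0.0239 0.0228] c [ 0.5235 -0.2674  0.245 ] yawx -0.255 yawy -0.259
foot [[0.4673, -0.3134], [0.4872, -0.2076], [0.6063, -0.2309], [0.3347, -0.3763]]
  sides [0.1077 0.1214 0.3081 0.1467] c [ 0.4739 -0.2821  0.012 ] yawx -1.725 yawy -0.859
[ 0.49894452 -0.26138447  0.042     ]
tray w1 [[0.4474, 0.1695], [0.4729, 0.3891], [0.6216, 0.375], [0.596, 0.1528]]
  sides [0.2211 0.1494 0.2237 0.1495] c [0.5345 0.2716 0.018 ] yawx -0.103 yawy -0.115
```

```bash
python3 -c "
from h import *
to([.5237,-.2677,.30],1.316);to([.5237,-.2677,.199],1.316)"
```

```text
t 2.85 tcp [ 0.3897 -0.217   0.4214] ydir 1.3136 w 0.0853 F [-0.4  0.6  0.4]
units [-2.849 -0.301  2.429] turn -0.017 dist mm 188
t 2.85 tcp [ 0.3897 -0.217   0.4214] ydir 1.3136 w 0.0853 F [-0.4  0.6  0.4]
units [-2.848 -0.303  4.449] turn -0.017 dist mm 265
```

Request:
{"fn": "apply_moves", "kwargs": {
  "increments": [
    [[-0.7,-0.1,0.3],0,85],
    [[-1.4,-0.2,0.6],0,85],
    [[-2.1,-0.25,0.9],0,85],
    [[-2.85,-0.3,1.2],0,85],
    [[-2.85,-0.3,1.8],0,85],
    [[-2.85,-0.3,2.4],0,85],
    [[-2.85,-0.3,2.4],0,85],
    [[-2.85,-0.3,2.4],0,85]
  ]
}}

```text
t: 3.65
tool_pos: [0.5238, -0.2677, 0.3021]
orientation: [0.128, 0.992, 0.0, -0.0]
wrist_force: [-0.4, 0.3, 0.2]
width: 0.0848
```

```bash
python3 -c "
from h import *
s=snap('wrist','w3');to([.5237,-.2677,.199],1.316)"
```

```text
t 3.7 tcp [ 0.5242 -0.2685  0.3035] ydir 1.3139 w 0.085 F [ 0.6 -0.  -0.4]
units [0.018 0.016 2.089] turn -0.015 dist mm 104
```

View pics/w3.png

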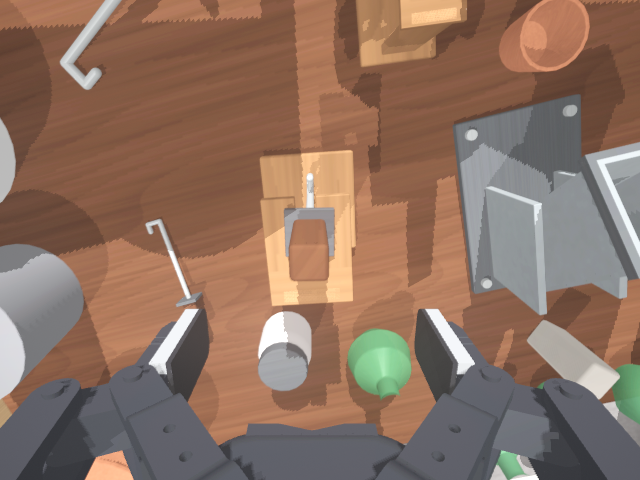

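The handle is centred between the fingers, with its top at (309,262). I'm descending onto it and closing.

Request:
{"fn": "apply_moves", "kwargs": {
  "increments": [
    [[0,0,0.4],0,85],
    [[0,0,0.9],0,85],
    [[0,0,1.4],0,85],
    [[0,0,1.8],0,85],
    [[0,0,2.06],0,85],
    [[0,0,2.06],0,60],
    [[0,0,2.06],0,30],
    [[0,0,2.06],0,10]
  ],
  "newtons": 60
}}

```text
t: 4.5
tool_pos: [0.5242, -0.2702, 0.2003]
orientation: [0.129, 0.992, -0.001, 0.001]
wrist_force: [0.7, -0.1, -0.2]
width: 0.0438
```

Request:
{"fn": "apply_moves", "kwargs": {
  "increments": [
    [[0,0,0],0,10],
    [[0,0,0],0,10],
    [[0,0,0],0,10],
    [[0,0,0],0,10]
  ]
}}

```text
t: 4.9
tool_pos: [0.524, -0.27, 0.1997]
orientation: [0.129, 0.992, -0.001, 0.001]
wrist_force: [0.7, 0.8, 6.0]
width: 0.0231
```

```bash
python3 -c "
from h import *
s=snap('side','s4');cv2.imwrite('pics/s4z.png',cv2.resize(s['frame'][200:380,290:450],None,fx=3,fy=3));to([.5237,-.2677,.199],1.316)"
```

```text
t 4.95 tcp [ 0.524  -0.27    0.1997] ydir 1.312 w 0.0235 F [0.6 1.8 5.9]
units [0.017 0.043 0.015] turn -0.028 dist mm 2
```

View pics/s4z.png

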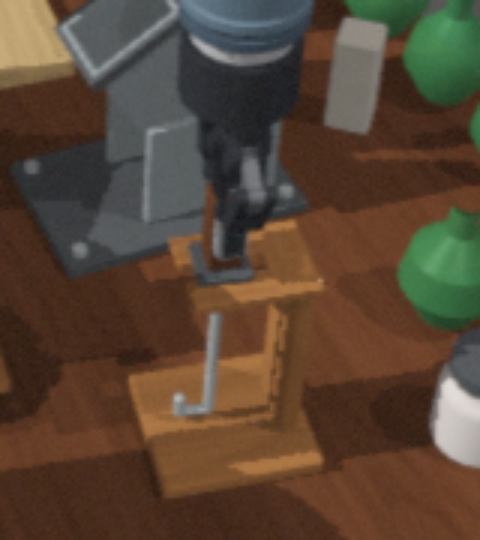

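Request:
{"fn": "apply_moves", "kwargs": {
  "increments": [
    [[0,0,-0.1],0,10],
    [[0,0,-0.24],0,10],
    [[0.3,-0.01,-0.24],0,10],
    [[0.6,-0.03,-0.24],0,10],
    [[0.9,-0.04,-0.24],0,10],
    [[1.3,-0.06,-0.24],0,10],
    [[1.5,-0.07,-0.6],0,10],
    [[1.5,-0.07,-1.2],0,10]
  ]
}}

```text
t: 5.75
tool_pos: [0.4474, -0.2523, 0.2566]
orientation: [0.129, 0.992, 0.002, -0.003]
wrist_force: [1.5, -0.4, -2.1]
width: 0.0233
```

Request:
{"fn": "apply_moves", "kwargs": {
  "increments": [
    [[0,0,-0.6],0,10],
    [[0,0,-1.2],0,10],
    [[0,0,-1.8],0,10],
    [[0,0,-2.4],0,10],
    [[0,0,-3],0,10],
    [[0,0,-3],0,10]
  ]
}}

```text
t: 6.35
tool_pos: [0.4508, -0.2547, 0.4135]
orientation: [0.129, 0.992, -0.002, 0.003]
wrist_force: [0.2, -0.3, -1.3]
width: 0.0231
```

```bash
python3 -c "
from h import *
s=snap('side','s5');s=snap('scene','c5');s=snap('wrist','w5');to([.5237,-.2677,.199],1.316)"
```

```text
t 6.5 tcp [ 0.4495 -0.2535  0.4072] ydir 1.3119 w 0.0232 F [-0.3  1.3 -3.3]
units [-1.513  0.103  4.162] turn -0.029 dist mm 221
```

View pics/s5.png

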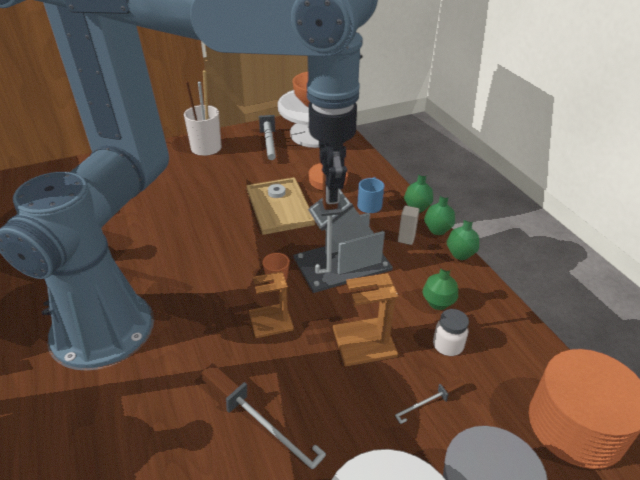

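View pics/c5.png

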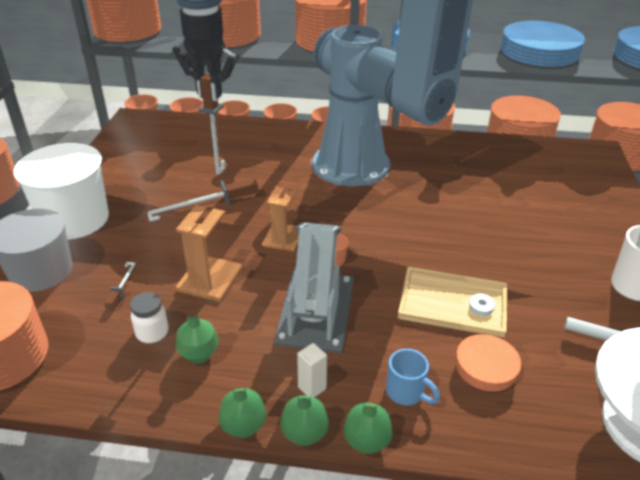

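View pics/w5.png

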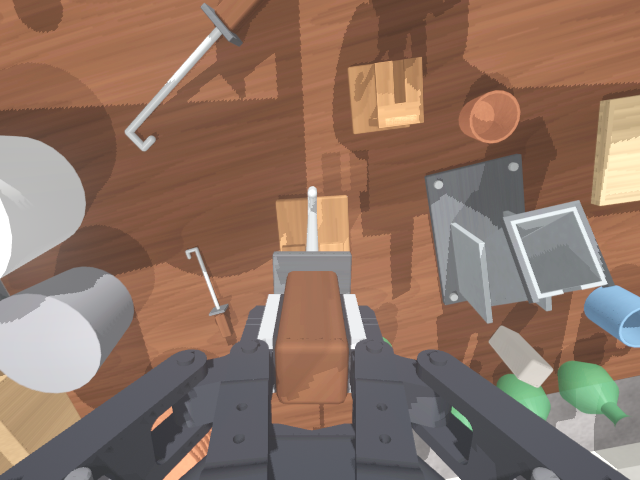

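Run:
```python
from h import *
o=observe(); M=Rot.from_quat(o['orientation']).as_matrix(); t=o['tool_pos']
s=load('w5'); 
cv2.imwrite('pics/w5z.png',cv2.resize(s['frame'][170:310,250:370],None,fx=5,fy=5,interpolation=2)[:600])
for p in [(312,192),(312,250)]:
  for dz in (.157,.161): 
    w=onz(s,*p,t[2]-dz); print(p,dz,np.round(M.T@(w-t)*1000,1))
for pt in [(22,0,161),(22,0,157),(0,0,175),(0,0,25)]:
    print(pt,proj(s,t+M@(np.array(pt)/1e3)))
for c in ('s5','c5'):
    q=load(c); print(c,[proj(q,t+M@(np.array(pt)/1e3)).round(1) for pt in [(22,0,161),(0,0,175),(0,0,31)]])
```

```text
(312, 192) 0.157 [ 23.4   0.3 157. ]
(312, 192) 0.161 [ 22.7   0.3 161. ]
(312, 250) 0.157 [-28.1   0.4 157. ]
(312, 250) 0.161 [-29.5   0.4 161. ]
(22, 0, 161) [311.60465533 192.82108619]
(22, 0, 157) [311.60048477 193.69338084]
(0, 0, 175) [311.61376549 214.08502211]
(0, 0, 25) [311.36396416 284.2173711 ]
s5 [array([315.9, 268.6]), array([327. , 272.8]), array([328.7, 214.4])]
c5 [array([223.2, 162.1]), array([218.8, 172.7]), array([212.2, 112.4])]
```

View pics/w5z.png

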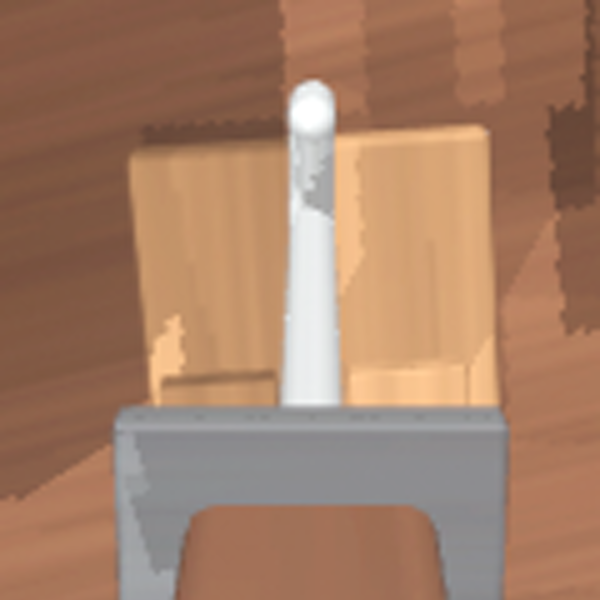

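```bash
cat >> h.py <<'E'
MP=np.array([ 0.56442956,-0.01993528,0.19510895]); YB=-.0194
MB=Rot.from_euler('ZY',[YB,-.56]).as_matrix(); FL=MP-MB[:,2]*.17
TYB=np.pi/2+YB
def foot2tcp(f,ty,off=(.0115,.0002,.175)):
    ax=np.array([-np.sin(ty),np.cos(ty),0]); ay=np.array([np.cos(ty),np.sin(ty),0]); return f-off[0]*ax-off[1]*ay+np.array([0,0,off[2]])
def bw(x,y,z): return FL+MB@(np.array([x,y,z])/1e3)
def footb():
    o=observe(); M=Rot.from_quat(o['orientation']).as_matrix(); f=o['tool_pos']+M@[.0115,.0002,.175]; print('foot in barrel mm',np.round(MB.T@(f-FL)*1e3,1))
E
python3 -c "
from h import *
for p in [(6,0,240),(6,0,210),(6,0,37.5),(-21.5,0,37.5)]: 
    t=foot2tcp(bw(*p),TYB); print(p,t.round(4)); to(t,TYB)"
```

```text
(6, 0, 240) [ 0.5438 -0.0197  0.4326]
t 6.5 tcp [ 0.4495 -0.2535  0.4072] ydir 1.3119 w 0.0232 F [-0.3  1.3 -3.3]
units [-0.627  5.003 -0.505] turn -1.715 dist mm 253
(6, 0, 210) [ 0.5598 -0.02    0.4072]
t 6.5 tcp [ 0.4495 -0.2535  0.4072] ydir 1.3119 w 0.0232 F [-0.3  1.3 -3.3]
units [-9.370e-01  5.078e+00  3.000e-03] turn -1.715 dist mm 258
(6, 0, 37.5) [ 0.6514 -0.0218  0.261 ]
t 6.5 tcp [ 0.4495 -0.2535  0.4072] ydir 1.3119 w 0.0232 F [-0.3  1.3 -3.3]
units [-2.721  5.511  2.923] turn -1.715 dist mm 340
(-21.5, 0, 37.5) [ 0.6281 -0.0214  0.2464]
t 6.5 tcp [ 0.4495 -0.2535  0.4072] ydir 1.3119 w 0.0232 F [-0.3  1.3 -3.3]
units [-2.269  5.4    3.216] turn -1.715 dist mm 334
```

Request:
{"fn": "apply_moves", "kwargs": {
  "increments": [
    [[0,0.2,-0.5],-0.3,10],
    [[-0.1,0.8,-0.7],-0.6,10],
    [[-0.2,1.6,-0.7],-0.9,10],
    [[-0.3,2.4,-0.7],-1.2,10],
    [[-0.4,3.2,-0.7],-1.5,10],
    [[-0.5,4.0,-0.7],-1.71,10],
    [[-0.6,4.6,-0.7],-1.71,10],
    [[-0.6,5.0,-0.5],-1.71,10]
  ]
}}

```text
t: 7.3
tool_pos: [0.5433, -0.0175, 0.4321]
orientation: [0.009, 1.0, 0.0, -0.001]
wrist_force: [0.0, -0.4, -1.8]
width: 0.0231
```

Request:
{"fn": "apply_moves", "kwargs": {
  "increments": [
    [[0,0,0],0,10],
    [[0,0,0],0,10]
  ]
}}

```text
t: 7.5
tool_pos: [0.5422, -0.0196, 0.4314]
orientation: [0.01, 1.0, 0.0, -0.002]
wrist_force: [-0.3, -0.5, -1.5]
width: 0.0237
```

```bash
python3 -c "
from h import *
s=snap('wrist','w6'); footb()
for p in [(6,0,210),(6,0,120),(6,0,37.5)]:
    t=foot2tcp(bw(*p),TYB); print(p,t.round(4)); to(t,TYB)"
```

```text
foot in barrel mm [  4.2  -0.5 240.6]
(6, 0, 210) [ 0.5598 -0.02    0.4072]
t 7.55 tcp [ 0.5424 -0.0202  0.4322] ydir 1.5506 w 0.0237 F [ 0.5  0.  -1.4]
units [-0.349  0.011  0.499] turn -0.006 dist mm 30
(6, 0, 120) [ 0.6076 -0.021   0.3309]
t 7.55 tcp [ 0.5424 -0.0202  0.4322] ydir 1.5506 w 0.0237 F [ 0.5  0.  -1.4]
units [-1.308  0.012  2.022] turn -0.006 dist mm 120
(6, 0, 37.5) [ 0.6514 -0.0218  0.261 ]
t 7.55 tcp [ 0.5424 -0.0202  0.4322] ydir 1.5506 w 0.0237 F [ 0.5  0.  -1.4]
units [-2.188  0.013  3.418] turn -0.006 dist mm 203
```

View pics/w6.png

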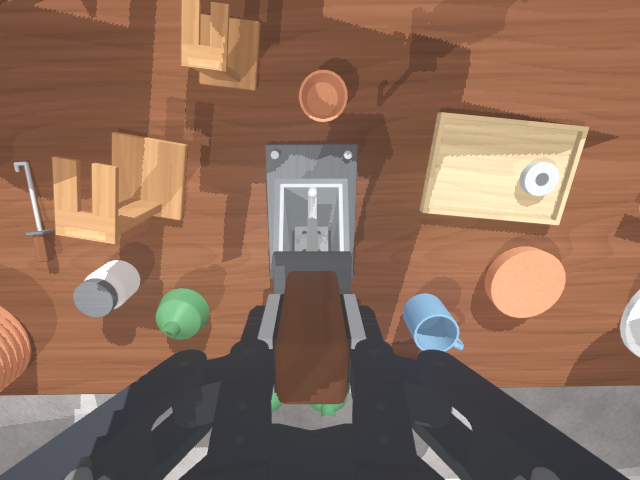

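Run:
```python
from h import *
s=load('w6'); cv2.imwrite('pics/w6z.png',cv2.resize(s['frame'][140:260,255:370],None,fx=5,fy=5,interpolation=2))
for n,p in [('fl',(-48,-40,170)),('fr',(-48,40,170)),('wl',(-42,-34,170)),('wr',(-42,34,170)),('dl',(-38,-25,22)),('dr',(-38,25,22)),('bail',(-13,0,68))]:
    print(n,(proj(s,bw(*p))-[255,140])*5)
```

```text
fl [103.36611293 206.21555603]
fr [461.41612447 206.34492208]
wl [129.65224041 231.23641527]
wr [435.11476839 231.34671333]
dl [199.30082836 437.46546132]
dr [365.13613099 437.52503878]
bail [282.23068259 477.41554194]
```

View pics/w6z.png

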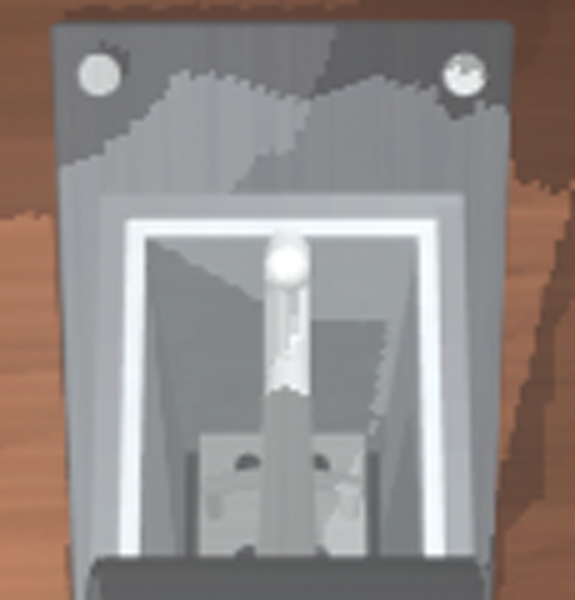

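Request:
{"fn": "apply_moves", "kwargs": {
  "increments": [
    [[-0.2,0.01,0.3],0,10],
    [[-0.4,0.01,0.6],0,10],
    [[-0.6,0.01,0.9],0,10],
    [[-0.8,0.01,1.2],0,10],
    [[-1.0,0.01,1.5],0,10],
    [[-1.15,0.01,1.75],0,10],
    [[-1.3,0.01,2.0],0,10],
    [[-1.3,0.01,2.0],0,10]
  ]
}}

```text
t: 8.35
tool_pos: [0.6077, -0.0204, 0.3304]
orientation: [0.01, 1.0, 0.0, -0.002]
wrist_force: [-0.1, -0.3, -2.6]
width: 0.0234
```

```bash
python3 -c "
from h import *
s=snap('scene','c7');footb();cv2.imwrite('pics/c7z.png',cv2.resize(s['frame'][150:350,230:400],None,fx=3,fy=3))
for p in [(6,0,37.5)]:
    t=foot2tcp(bw(*p),TYB); print(p,t.round(4)); to(t,TYB)"
```

```text
foot in barrel mm [  6.2   0.6 121. ]
(6, 0, 37.5) [ 0.6514 -0.0218  0.261 ]
t 8.4 tcp [ 0.6076 -0.0205  0.3319] ydir 1.551 w 0.0235 F [-0.5  0.3 -1.8]
units [-0.879 -0.01   1.415] turn -0.003 dist mm 83
```

View pics/c7z.png

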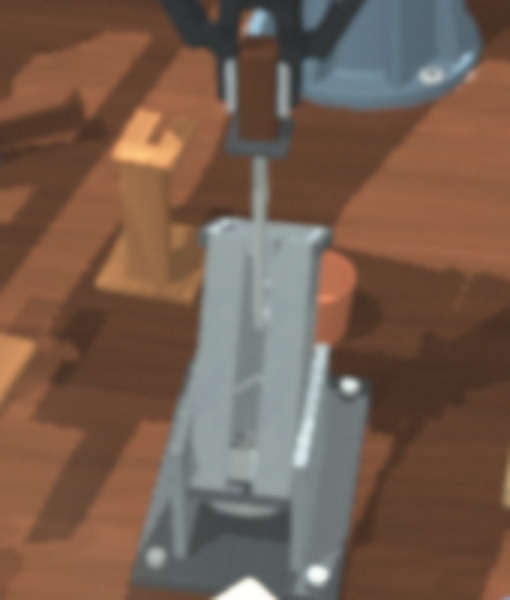

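Request:
{"fn": "apply_moves", "kwargs": {
  "increments": [
    [[-0.15,0,0.24],0,10],
    [[-0.3,0,0.48],0,10],
    [[-0.45,0,0.72],0,10],
    [[-0.6,0,0.96],0,10],
    [[-0.75,0,1.2],0,10],
    [[-0.88,-0.01,1.41],0,10],
    [[-0.88,-0.01,1.41],0,10]
  ]
}}

```text
t: 9.1
tool_pos: [0.6515, -0.0219, 0.2599]
orientation: [0.01, 1.0, 0.0, -0.002]
wrist_force: [0.3, -0.2, -1.6]
width: 0.0233
```

```bash
python3 -c "
from h import *
s=snap('scene','c8');footb();cv2.imwrite('pics/c8z.png',cv2.resize(s['frame'][210:320,270:370],None,fx=5,fy=5,interpolation=2))
for p in [(-21.5,0,37.5)]:
    t=foot2tcp(bw(*p),TYB); print(p,t.round(4)); to(t,TYB)"
```

```text
foot in barrel mm [ 5.9  0.  37.9]
(-21.5, 0, 37.5) [ 0.6281 -0.0214  0.2464]
t 9.15 tcp [ 0.6515 -0.0219  0.2613] ydir 1.5508 w 0.0233 F [ 0.   0.3 -1.7]
units [0.469 0.001 0.299] turn -0.004 dist mm 28
```

View pics/c8z.png

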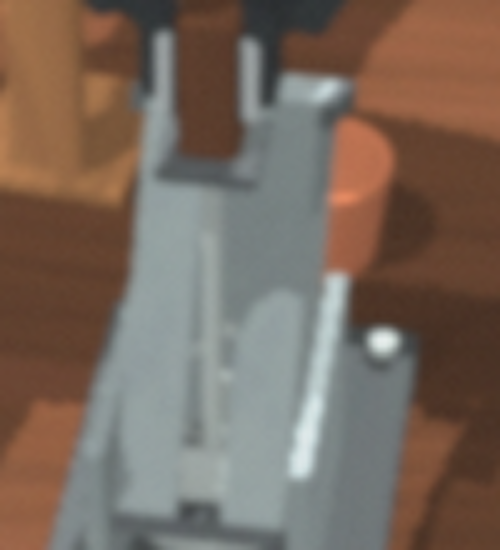

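Request:
{"fn": "apply_moves", "kwargs": {
  "increments": [
    [[0.08,0,0.05],0,10],
    [[0.16,0,0.1],0,10],
    [[0.24,0,0.15],0,10],
    [[0.32,0,0.2],0,10],
    [[0.4,0,0.25],0,10],
    [[0.47,0,0.3],0,10],
    [[0.47,0,0.3],0,10]
  ]
}}

```text
t: 9.85
tool_pos: [0.6276, -0.0214, 0.2474]
orientation: [0.01, 1.0, 0.0, -0.0]
wrist_force: [-0.2, -0.4, -2.1]
width: 0.0234
```

```bash
python3 -c "
from h import *
s=snap('scene','c9');footb();cv2.imwrite('pics/c9z.png',cv2.resize(s['frame'][210:320,270:370],None,fx=5,fy=5,interpolation=2))
s=snap('side','s9');cv2.imwrite('pics/s9z.png',cv2.resize(s['frame'][130:310,290:420],None,fx=3,fy=3,interpolation=2))
for p in [(-21.5,0,51)]:
    t=foot2tcp(bw(*p),TYB); print(p,t.round(4)); to(t,TYB)"
```

```text
foot in barrel mm [-21.   -0.1  38.6]
(-21.5, 0, 51) [ 0.6209 -0.0212  0.2579]
t 9.95 tcp [ 0.6283 -0.0215  0.2479] ydir 1.5507 w 0.0236 F [ 0.4  0.1 -0.7]
units [ 0.148  0.002 -0.2  ] turn -0.005 dist mm 12
```

View pics/c9z.png

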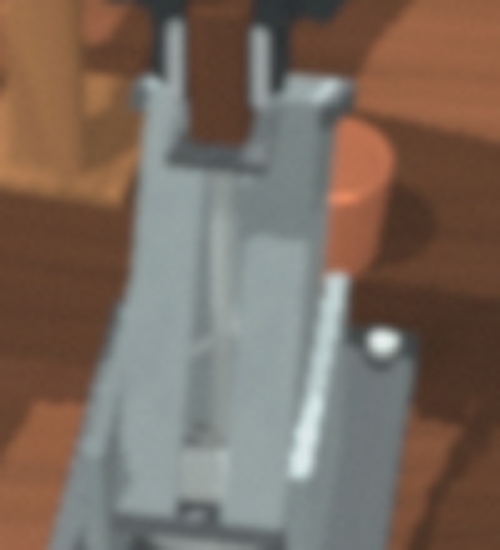

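View pics/s9z.png

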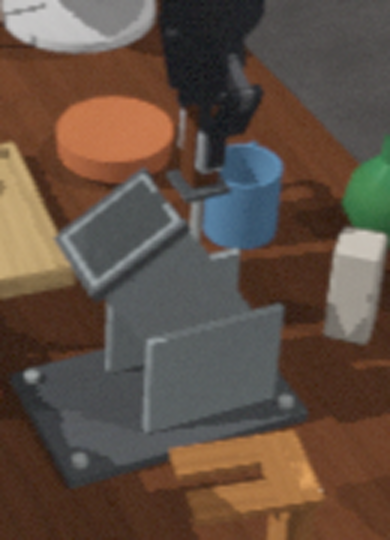

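No contact force while the tip crossed under the bail. Next I'll lift along the axis, then straight up.

Request:
{"fn": "apply_moves", "kwargs": {
  "increments": [
    [[0.05,0,-0.07],0,10],
    [[0.1,0,-0.14],0,10],
    [[0.15,0,-0.21],0,10],
    [[0.15,0,-0.27],0,10],
    [[0.15,0,-0.33],0,10],
    [[0.15,0,-0.38],0,10],
    [[0.15,0,-0.43],0,10],
    [[0.15,0,-0.43],0,10]
  ]
}}

```text
t: 10.75
tool_pos: [0.6208, -0.0213, 0.2697]
orientation: [0.01, 1.0, -0.0, -0.0]
wrist_force: [-1.5, -0.3, -1.5]
width: 0.0234
```

```bash
python3 -c "
from h import *
footb();to(foot2tcp(bw(-14,0,80),TYB),TYB)
s=snap('scene','c10');cv2.imwrite('pics/c10z.png',cv2.resize(s['frame'][210:320,270:370],None,fx=5,fy=5,interpolation=2))"
```

```text
foot in barrel mm [-15.4  -0.1  61.1]
t 10.75 tcp [ 0.6208 -0.0213  0.2697] ydir 1.5508 w 0.0234 F [-1.5 -0.3 -1.5]
units [ 0.178  0.002 -0.335] turn -0.004 dist mm 19
```

View pics/c10z.png

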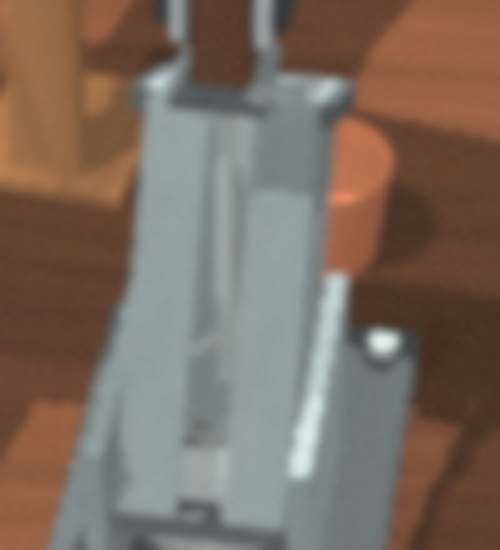

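Request:
{"fn": "apply_moves", "kwargs": {
  "increments": [
    [[0.05,0,-0.08],0,10],
    [[0.1,0,-0.16],0,10],
    [[0.15,0,-0.24],0,10],
    [[0.21,0,-0.34],0,10],
    [[0.26,0,-0.42],0,10],
    [[0.32,0,-0.51],0,10],
    [[0.32,0,-0.51],0,10]
  ]
}}

```text
t: 11.5
tool_pos: [0.6049, -0.0211, 0.296]
orientation: [0.01, 1.0, -0.0, 0.001]
wrist_force: [0.8, 0.7, -2.8]
width: 0.0232
```

```bash
python3 -c "
from h import *
footb();to(foot2tcp(bw(-14,0,190),TYB),TYB)
s=snap('scene','c11');cv2.imwrite('pics/c11z.png',cv2.resize(s['frame'][210:320,270:370],None,fx=5,fy=5,interpolation=2))"
```

```text
foot in barrel mm [-14.6  -0.2  91.6]
t 11.5 tcp [ 0.6049 -0.0211  0.296 ] ydir 1.5508 w 0.0232 F [ 0.8  0.7 -2.8]
units [ 1.026  0.002 -1.674] turn -0.005 dist mm 98
```

View pics/c11z.png

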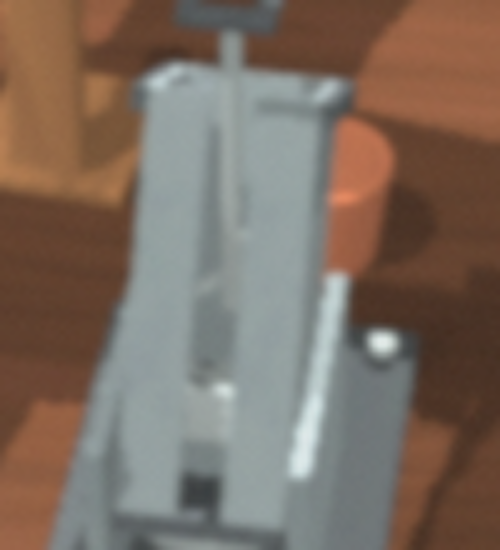

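The die is lifting: its top moved up in the slot view. I'll keep drawing it out along the axis.

Request:
{"fn": "apply_moves", "kwargs": {
  "increments": [
    [[0.13,0,-0.21],0,10],
    [[0.26,0,-0.42],0,10],
    [[0.39,0,-0.63],0,10],
    [[0.52,0,-0.84],0,10],
    [[0.65,0,-1.05],0,10],
    [[0.78,0,-1.26],0,10],
    [[0.91,0,-1.47],0,10],
    [[1.03,0,-1.67],0,10]
  ]
}}

```text
t: 12.35
tool_pos: [0.5527, -0.02, 0.3793]
orientation: [0.01, 1.0, -0.0, 0.0]
wrist_force: [0.3, -1.5, -3.1]
width: 0.0233
```

```bash
python3 -c "
from h import *
footb();to(foot2tcp(bw(-14,0,270),TYB),TYB)
s=snap('side','s12');cv2.imwrite('pics/s12z.png',cv2.resize(s['frame'][80:310,290:420],None,fx=3,fy=2.6,interpolation=2))"
```

```text
foot in barrel mm [-1.470e+01 -1.000e-01  1.901e+02]
t 12.35 tcp [ 0.5527 -0.02    0.3793] ydir 1.5507 w 0.0233 F [ 0.3 -1.5 -3.1]
units [ 8.360e-01  1.000e-03 -1.362e+00] turn -0.005 dist mm 80
```

View pics/s12z.png

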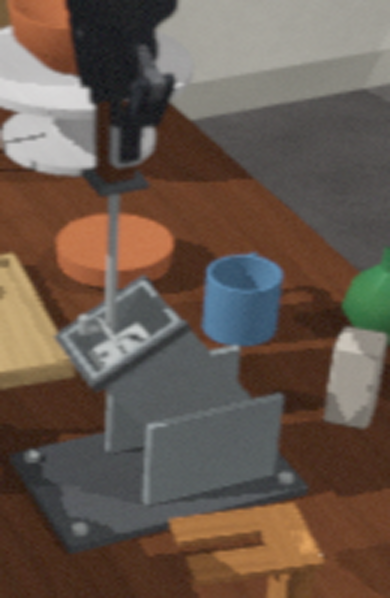

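Request:
{"fn": "apply_moves", "kwargs": {
  "increments": [
    [[0.08,0,-0.14],0,10],
    [[0.16,0,-0.27],0,10],
    [[0.24,0,-0.4],0,10],
    [[0.31,0,-0.52],0,10],
    [[0.37,0,-0.62],0,10],
    [[0.43,0,-0.72],0,10],
    [[0.48,0,-0.82],0,10],
    [[0.53,0,-0.92],0,10]
  ]
}}

```text
t: 13.2
tool_pos: [0.5265, -0.0194, 0.4246]
orientation: [0.01, 1.0, 0.0, -0.0]
wrist_force: [-1.0, -0.8, -2.8]
width: 0.0234
```

Request:
{"fn": "apply_moves", "kwargs": {
  "increments": [
    [[0.05,0,-0.1],0,10],
    [[0.1,0,-0.2],0,10],
    [[0.15,0,-0.32],0,10],
    [[0.2,0,-0.46],0,10],
    [[0.25,0,-0.6],0,10],
    [[0.3,0,-0.75],0,10],
    [[0.3,0,-0.75],0,10],
    [[0.3,0,-0.75],0,10]
  ]
}}

```text
t: 14.0
tool_pos: [0.512, -0.0192, 0.462]
orientation: [0.01, 1.0, -0.0, 0.0]
wrist_force: [0.0, 0.5, -3.5]
width: 0.0233
```

```bash
python3 -c "
from h import *
footb();to(foot2tcp(bw(-14,0,270),TYB),TYB)
s=snap('side','s13');cv2.imwrite('pics/s13z.png',cv2.resize(s['frame'][60:300,280:440],None,fx=3,fy=2.5,interpolation=2))
snap('wrist','w13')"
```

```text
foot in barrel mm [-5.300e+00 -1.000e-01  2.817e+02]
t 14.0 tcp [ 0.512  -0.0192  0.462 ] ydir 1.5508 w 0.0233 F [ 0.   0.5 -3.5]
units [0.02  0.001 0.291] turn -0.005 dist mm 15
```

View pics/s13z.png

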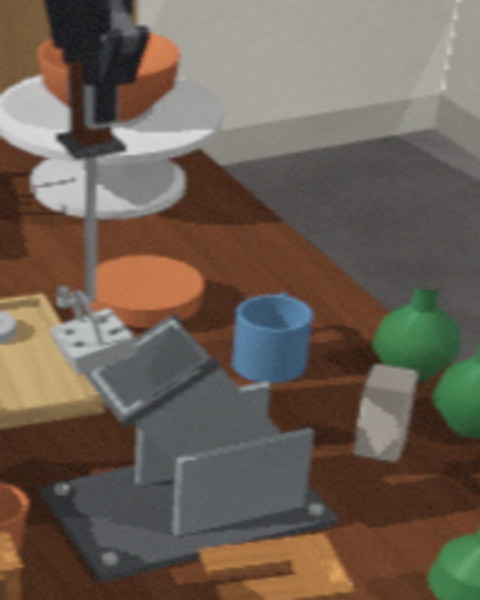

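View pics/w13.png

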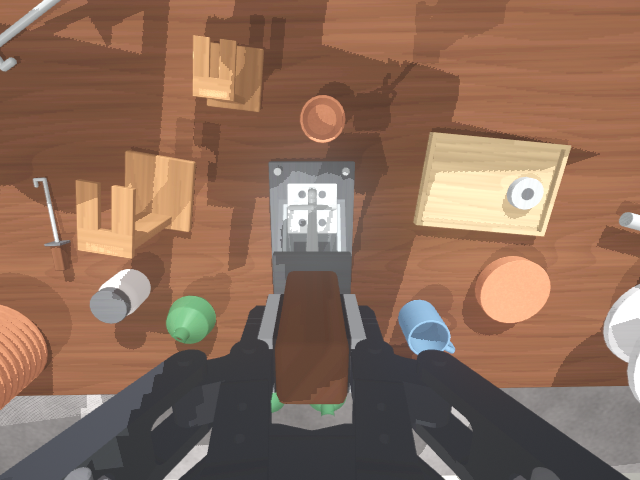

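Run:
```python
from h import *
u=load('w13')
T=np.array([onz(u,x,y,.018) for x,y in [(432,131),(570,146),(548,236),(415,224)]]); print(T.round(4), T.mean(0).round(4))
print([np.linalg.norm(T[i]-T[i-1]).round(4) for i in range(4)])
d=T[1]-T[0]+T[2]-T[3]; print('yaw',np.arctan2(-d[0],d[1]))
ty=np.pi/2-.109
for f in [(.529,.22,.29),(.529,.22,.09),(.529,.22,.067)]:
    t=foot2tcp(np.array(f),ty); print(t.round(4)); to(t,ty)
```

```text
[[0.4477 0.1692 0.018 ]
 [0.4746 0.3879 0.018 ]
 [0.6225 0.3804 0.018 ]
 [0.5968 0.1531 0.018 ]] [0.5354 0.2727 0.018 ]
[np.float64(0.15), np.float64(0.2203), np.float64(0.1481), np.float64(0.2287)]
yaw -0.11734027153288058
[0.5404 0.2186 0.465 ]
t 14.1 tcp [ 0.5119 -0.0192  0.4614] ydir 1.5508 w 0.0236 F [ 0.6 -0.1 -2.3]
units [-0.475  4.765 -0.072] turn 0.637 dist mm 239
[0.5404 0.2186 0.265 ]
t 14.1 tcp [ 0.5119 -0.0192  0.4614] ydir 1.5508 w 0.0236 F [ 0.6 -0.1 -2.3]
units [-0.476  4.764  3.928] turn 0.637 dist mm 310
[0.5404 0.2186 0.242 ]
t 14.1 tcp [ 0.5119 -0.0192  0.4614] ydir 1.5508 w 0.0236 F [ 0.6 -0.1 -2.3]
units [-0.476  4.764  4.388] turn 0.637 dist mm 325
```

Request:
{"fn": "apply_moves", "kwargs": {
  "increments": [
    [[0,0,-0.2],0,10],
    [[0,0.05,-0.4],0,10],
    [[0,0.15,-0.6],0.1,10],
    [[0,0.35,-0.7],0.2,10],
    [[-0.05,0.65,-0.7],0.3,10],
    [[-0.1,1.0,-0.7],0.4,10],
    [[-0.15,1.4,-0.7],0.5,10],
    [[-0.2,1.8,-0.7],0.64,10]
  ]
}}

```text
t: 14.9
tool_pos: [0.5238, 0.0717, 0.4979]
orientation: [0.055, 0.998, 0.0, 0.001]
wrist_force: [0.6, -0.6, -3.6]
width: 0.0235
```

```bash
python3 -c "
from h import *
ty=np.pi/2-.109
to([.5404,.2186,.42],ty)"
```

```text
t 14.9 tcp [0.5238 0.0717 0.4979] ydir 1.4601 w 0.0235 F [ 0.6 -0.6 -3.6]
units [-0.003  2.956  1.559] turn -0.012 dist mm 167
```

Request:
{"fn": "apply_moves", "kwargs": {
  "increments": [
    [[0,0.45,0],0,10],
    [[0,0.9,0],0,10],
    [[0,1.35,0],0,10],
    [[0,1.8,0],0,10],
    [[0,2.2,0.1],0,10],
    [[0,2.5,0.25],0,10],
    [[0,2.75,0.5],0,10],
    [[0,2.9,0.8],0,10]
  ]
}}

```text
t: 15.7
tool_pos: [0.5395, 0.2158, 0.456]
orientation: [0.054, 0.999, 0.0, 0.0]
wrist_force: [-0.5, 0.8, -4.3]
width: 0.0235
```

```bash
python3 -c "
from h import *
ty=np.pi/2-.109
to([.5404,.2186,.27],ty); s=snap('wrist','w14')"
```

```text
t 15.7 tcp [0.5395 0.2158 0.456 ] ydir 1.4619 w 0.0235 F [-0.5  0.8 -4.3]
units [-0.01   0.058  3.72 ] turn 0.001 dist mm 186
```

View pics/w14.png

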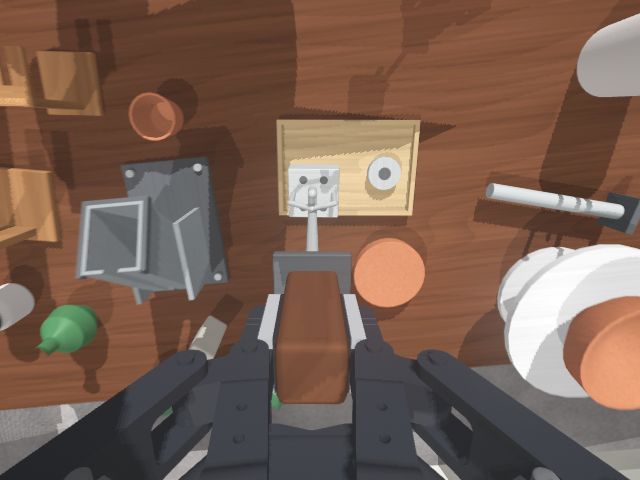

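Die hangs level and square at (313,190), over the tray's free half. The saucer stack (388,272) and round die (384,173) are clear. Lowering.

Request:
{"fn": "apply_moves", "kwargs": {
  "increments": [
    [[0,0,0.5],0,10],
    [[0,0,1.0],0,10],
    [[0,0,1.5],0,10],
    [[0,0,2.0],0,10],
    [[0,0,2.5],0,10],
    [[0,0,2.9],0,10],
    [[0,0,3.2],0,10],
    [[0,0,3.4],0,10]
  ]
}}

```text
t: 16.55
tool_pos: [0.5389, 0.2142, 0.2851]
orientation: [0.055, 0.998, -0.0, -0.001]
wrist_force: [0.2, 0.2, -3.8]
width: 0.0233
```

Request:
{"fn": "apply_moves", "kwargs": {
  "increments": [
    [[0,0,0.15],0,10],
    [[0,0,0.3],0,10],
    [[0,0,0.4],0,10],
    [[0,0,0.4],0,10]
  ]
}}

```text
t: 16.95
tool_pos: [0.5393, 0.2147, 0.2664]
orientation: [0.055, 0.999, -0.0, -0.0]
wrist_force: [-0.6, 0.5, -4.2]
width: 0.0235
```

```bash
python3 -c "
from h import *
ty=np.pi/2-.109
to([.5404,.2186,.242],ty); s=snap('side','s15');cv2.imwrite('pics/s15z.png',cv2.resize(s['frame'][90:250,220:380],None,fx=3.5,fy=3.5,interpolation=2))"
```

```text
t 16.95 tcp [0.5393 0.2147 0.2664] ydir 1.4614 w 0.0235 F [-0.6  0.5 -4.2]
units [-0.013  0.079  0.487] turn -0.003 dist mm 25
```

View pics/s15z.png

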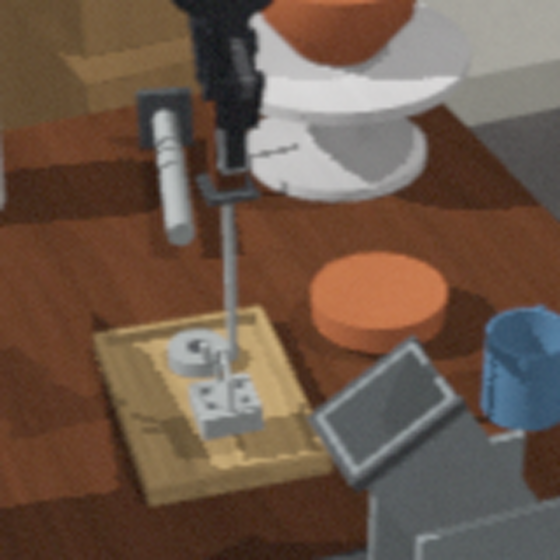

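Request:
{"fn": "apply_moves", "kwargs": {
  "increments": [
    [[0,0,0.1],0,10],
    [[0,0,0.2],0,10],
    [[0,0,0.28],0,10],
    [[0,0,0.34],0,10],
    [[0,0,0.4],0,10],
    [[0,0,0.45],0,10],
    [[0,0,0.5],0,10],
    [[0,0,0.55],0,10]
  ]
}}

```text
t: 17.8
tool_pos: [0.5397, 0.2148, 0.2395]
orientation: [0.055, 0.999, 0.0, 0.0]
wrist_force: [-0.2, 0.8, -1.1]
width: 0.0228
```

Request:
{"fn": "apply_moves", "kwargs": {
  "increments": [
    [[0,0,0.05],0,10],
    [[0,0,0.1],0,10],
    [[0,0,0.15],0,10],
    [[0,0,0.2],0,10],
    [[0,0,0.2],0,10]
  ]
}}

```text
t: 18.3
tool_pos: [0.5392, 0.2147, 0.2288]
orientation: [0.055, 0.999, -0.0, -0.0]
wrist_force: [0.7, -0.2, -2.5]
width: 0.0231
```

```bash
python3 -c "
from h import *
ty=np.pi/2-.109
to([.5404,.2186,.218],ty); s=snap('side','s16');cv2.imwrite('pics/s16z.png',cv2.resize(s['frame'][140:240,240:340],None,fx=6,fy=6,interpolation=2))"
```

```text
t 18.3 tcp [0.5392 0.2147 0.2288] ydir 1.4614 w 0.0231 F [ 0.7 -0.2 -2.5]
units [-0.015  0.08   0.216] turn -0.003 dist mm 12
```

View pics/s16z.png

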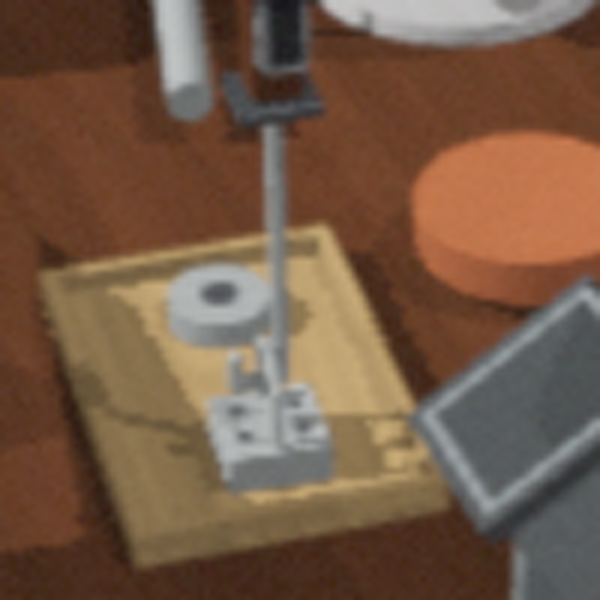

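Request:
{"fn": "apply_moves", "kwargs": {
  "increments": [
    [[0,0,0.1],0,10],
    [[0,0,0.21],0,10],
    [[0,0,0.21],0,10],
    [[-0.15,0,0.21],0,10],
    [[-0.3,0,0.21],0,10],
    [[-0.5,0,0.21],0,10],
    [[-0.75,0,0.21],0,10],
    [[-1.0,0,0.21],0,10]
  ]
}}

```text
t: 19.15
tool_pos: [0.5906, 0.2091, 0.2189]
orientation: [0.055, 0.998, 0.0, 0.0]
wrist_force: [0.5, 1.5, -1.5]
width: 0.0235
```

```bash
python3 -c "
from h import *
to([.5404,.2186,.4],1.316); s=snap('side','s17');cv2.imwrite('pics/s17z.png',cv2.resize(s['frame'][140:240,240:340],None,fx=6,fy=6,interpolation=2))"
```

```text
t 19.15 tcp [0.5906 0.2091 0.2189] ydir 1.4612 w 0.0235 F [ 0.5  1.5 -1.5]
units [ 1.016  0.08  -3.623] turn 1.04 dist mm 188
```

View pics/s17z.png

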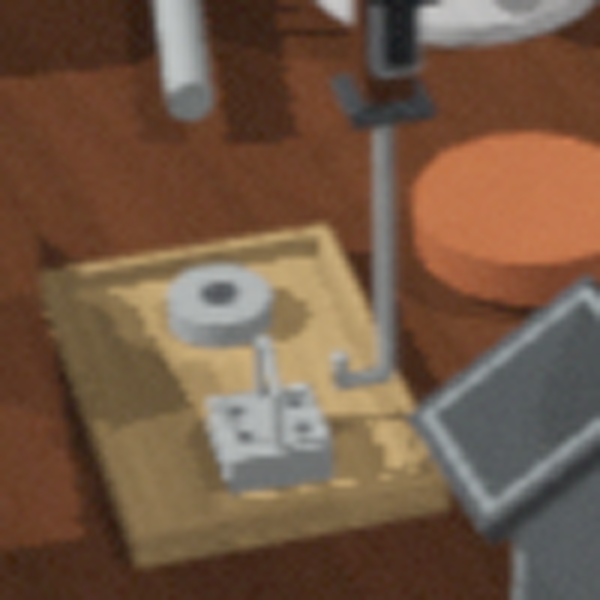

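Request:
{"fn": "apply_moves", "kwargs": {
  "increments": [
    [[0,0,-0.5],0,10],
    [[0,0,-1.2],0,10],
    [[0,0,-2.0],0,10],
    [[0,0,-2.8],0,10],
    [[0,0,-3.6],0,10],
    [[0,0,-4.3],0,10],
    [[0,0,-4.8],0,10],
    [[0,0,-4.8],0,10]
  ]
}}

```text
t: 20.0
tool_pos: [0.5905, 0.2094, 0.4638]
orientation: [0.055, 0.998, 0.001, 0.004]
wrist_force: [0.8, 0.5, -1.5]
width: 0.023
```

```bash
python3 -c "
from h import *
to([.4537,-.2547,.45],1.362)"
```

```text
t 20.0 tcp [0.5905 0.2094 0.4638] ydir 1.4613 w 0.023 F [ 0.8  0.5 -1.5]
units [ 1.708 -9.526  0.241] turn 0.711 dist mm 484
```

Request:
{"fn": "apply_moves", "kwargs": {
  "increments": [
    [[0.1,-0.5,0],0.1,10],
    [[0.2,-1.1,0],0.2,10],
    [[0.3,-1.8,0],0.3,10],
    [[0.4,-2.5,0],0.4,10],
    [[0.6,-3.2,0],0.5,10],
    [[0.7,-3.9,0],0.6,10],
    [[0.8,-4.6,0],0.7,10],
    [[1.0,-5.3,0],0.71,10]
  ]
}}

```text
t: 20.8
tool_pos: [0.51, -0.05, 0.4564]
orientation: [0.104, 0.995, 0.0, -0.001]
wrist_force: [0.6, -1.1, -1.5]
width: 0.0234
```

```bash
python3 -c "
from h import *
to([.4537,-.2547,.45],1.362)"
```

```text
t 20.8 tcp [ 0.51   -0.05    0.4564] ydir 1.3618 w 0.0234 F [ 0.6 -1.1 -1.5]
units [ 0.251 -4.238  0.127] turn -0.001 dist mm 212
```

Request:
{"fn": "apply_moves", "kwargs": {
  "increments": [
    [[0.05,-0.7,0],0,10],
    [[0.1,-1.4,0],0,10],
    [[0.15,-2.1,0],0,10],
    [[0.2,-2.8,0],0,10],
    [[0.25,-3.5,0],0,10],
    [[0.25,-4.0,0],0,10],
    [[0.25,-4.2,0],0,10],
    [[0.25,-4.2,0],0,10]
  ]
}}

```text
t: 21.6
tool_pos: [0.4544, -0.2524, 0.4569]
orientation: [0.105, 0.994, 0.001, -0.001]
wrist_force: [-0.0, 0.6, -0.8]
width: 0.0234
```

```bash
python3 -c "
from h import *
to([.4537,-.2547,.30],1.362);to([.4537,-.2547,.213],1.362);s=snap('wrist','w20')"
```

```text
t 21.6 tcp [ 0.4544 -0.2524  0.4569] ydir 1.3601 w 0.0234 F [-0.   0.6 -0.8]
units [-0.004 -0.052  3.138] turn -0.014 dist mm 157
t 21.6 tcp [ 0.4544 -0.2524  0.4569] ydir 1.3601 w 0.0234 F [-0.   0.6 -0.8]
units [-0.008 -0.055  4.878] turn -0.014 dist mm 244
```

View pics/w20.png

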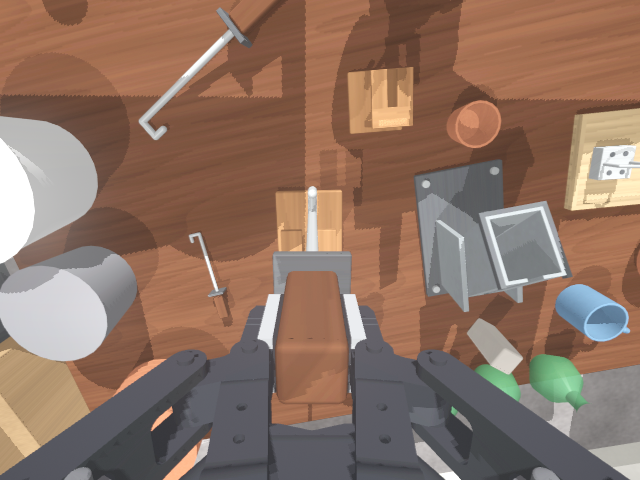

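Request:
{"fn": "apply_moves", "kwargs": {
  "increments": [
    [[0,-0.05,0.6],0,10],
    [[0,-0.05,1.3],0,10],
    [[0,-0.05,2.0],0,10],
    [[0,-0.05,2.8],0,10],
    [[0,-0.05,3.6],0,10],
    [[0,-0.05,4.3],0,10],
    [[0,-0.05,4.85],0,10],
    [[0,-0.05,4.85],0,10]
  ]
}}

```text
t: 22.45
tool_pos: [0.4525, -0.2504, 0.2118]
orientation: [0.103, 0.995, 0.003, -0.003]
wrist_force: [-0.6, 0.1, -0.9]
width: 0.0233
```

Request:
{"fn": "apply_moves", "kwargs": {
  "increments": [
    [[0,0,0],0,10]
  ]
}}

```text
t: 22.55
tool_pos: [0.4548, -0.253, 0.2168]
orientation: [0.103, 0.995, 0.0, -0.0]
wrist_force: [1.0, -0.3, -0.6]
width: 0.0236
```

```bash
python3 -c "
from h import *
to([.5271,-.2703,.213],1.362)
s=snap('wrist','w21');s=snap('side','s21');cv2.imwrite('pics/s21z.png',cv2.resize(s['frame'][210:370,280:430],None,fx=3.7,fy=3.7,interpolation=2))"
```

```text
t 22.55 tcp [ 0.4548 -0.253   0.2168] ydir 1.3637 w 0.0236 F [ 1.  -0.3 -0.6]
units [-1.487 -0.042  0.075] turn 0.012 dist mm 74
```

View pics/w21.png

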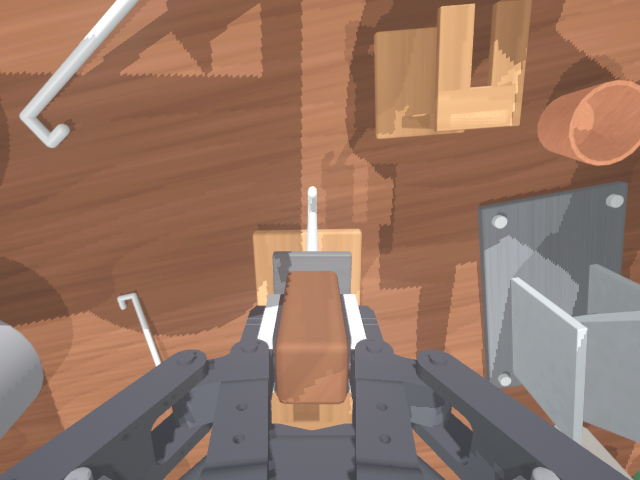

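View pics/s21z.png

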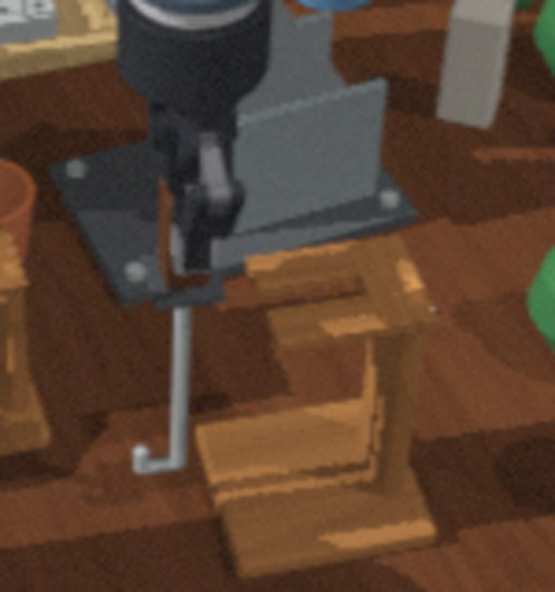

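Request:
{"fn": "apply_moves", "kwargs": {
  "increments": [
    [[-0.15,-0.04,0.04],0,10],
    [[-0.35,-0.04,0.04],0,10],
    [[-0.6,-0.04,0.04],0,10],
    [[-0.85,-0.04,0.04],0,10],
    [[-1.1,-0.04,0.04],0,10],
    [[-1.3,-0.04,0.04],0,10],
    [[-1.48,-0.04,0.04],0,10],
    [[-1.48,-0.04,0.04],0,10]
  ]
}}

```text
t: 23.45
tool_pos: [0.5274, -0.2715, 0.2142]
orientation: [0.104, 0.995, -0.0, 0.0]
wrist_force: [0.4, -0.1, -0.8]
width: 0.023
```

```bash
python3 -c "
from h import *
to([.5271,-.2703,.200],1.362)
s=snap('wrist','w22');s=snap('side','s22');cv2.imwrite('pics/s22z.png',cv2.resize(s['frame'][210:370,280:430],None,fx=3.7,fy=3.7,interpolation=2))"
```

```text
t 23.45 tcp [ 0.5274 -0.2715  0.2142] ydir 1.3627 w 0.023 F [ 0.4 -0.1 -0.8]
units [0.011 0.022 0.284] turn 0.005 dist mm 14
```

View pics/s22z.png

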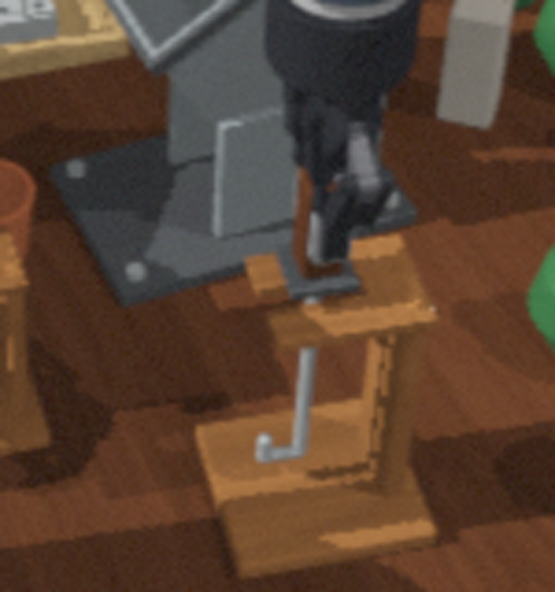

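View pics/w22.png

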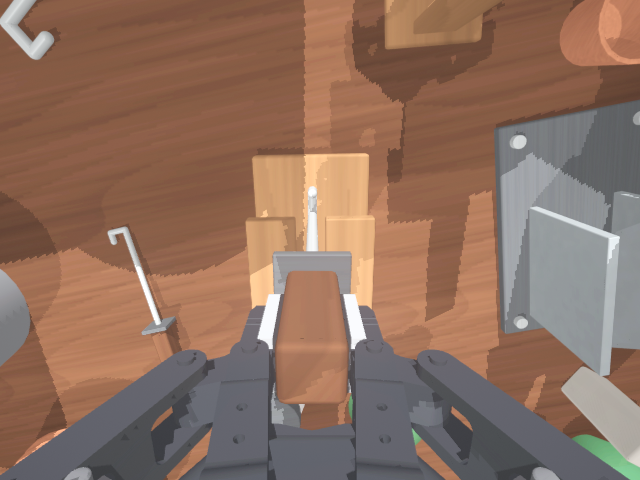

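The rod is centred in the slot, at 312 between the edges at 296 and 327. Lowering the collar onto the plate.

Request:
{"fn": "apply_moves", "kwargs": {
  "increments": [
    [[0,0,0.08],0,10],
    [[0,0,0.16],0,10],
    [[0,0,0.22],0,10],
    [[0,0,0.26],0,10],
    [[0,0,0.29],0,10],
    [[0,0,0.29],0,10]
  ]
}}

```text
t: 24.15
tool_pos: [0.5263, -0.2713, 0.1999]
orientation: [0.104, 0.995, -0.0, 0.0]
wrist_force: [0.2, -0.0, -2.2]
width: 0.0235
```

Request:
{"fn": "apply_moves", "kwargs": {
  "increments": [
    [[0,0,0.03],0,10],
    [[0,0,0.05],0,10],
    [[0,0,0.05],0,10]
  ]
}}

```text
t: 24.45
tool_pos: [0.5265, -0.2714, 0.1997]
orientation: [0.104, 0.995, -0.0, 0.0]
wrist_force: [-6.7, 3.4, 11.3]
width: 0.0232
```

Contact: 11 N upward. I'm easing off slightly and opening.

Request:
{"fn": "apply_moves", "kwargs": {
  "increments": [
    [[0,0,-0.03],0,10],
    [[0,0,-0.03],0,28],
    [[0,0,-0.03],0,35],
    [[0,0,-0.03],0,50],
    [[0,0,-0.03],0,70],
    [[0,0,-0.03],0,85],
    [[0,0,-0.03],0,85],
    [[0,0,-0.03],0,85]
  ]
}}

```text
t: 25.25
tool_pos: [0.5263, -0.2713, 0.1987]
orientation: [0.104, 0.995, 0.0, -0.0]
wrist_force: [-0.4, -0.4, 0.0]
width: 0.0853
```

```bash
python3 -c "
from h import *
to([.5271,-.2703,.200],1.362)
s=snap('wrist','w23');s=snap('side','s23');cv2.imwrite('pics/s23z.png',cv2.resize(s['frame'][210:370,280:430],None,fx=3.7,fy=3.7,interpolation=2))"
```

```text
t 25.25 tcp [ 0.5263 -0.2713  0.1987] ydir 1.3623 w 0.0853 F [-0.4 -0.4  0. ]
units [-0.012  0.022 -0.025] turn 0.002 dist mm 2
```

View pics/s23z.png

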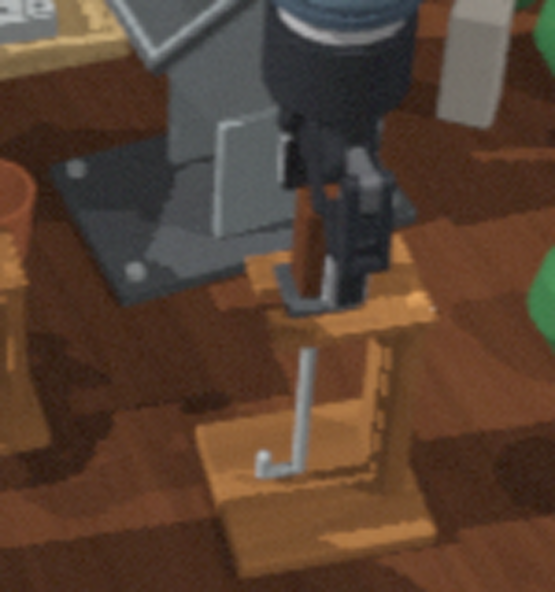

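View pics/w23.png

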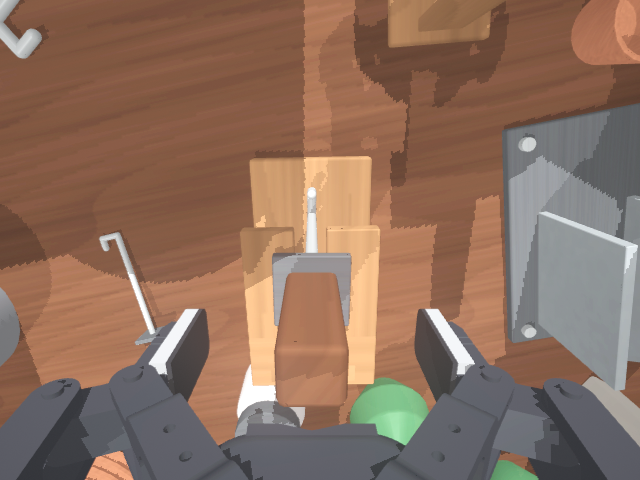

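The collar lies on the plate and the fingers are clear on both sides. Retreating straight up.

Request:
{"fn": "apply_moves", "kwargs": {
  "increments": [
    [[0,0,-0.3],0,85],
    [[0,0,-0.8],0,85],
    [[0,0,-1.5],0,85],
    [[0,0,-2.2],0,85],
    [[0.5,0,-3],0,85],
    [[1.2,0,-3.6],0,85],
    [[2,0,-4],0,85],
    [[2.6,0,-4],0,85]
  ]
}}

```text
t: 26.15
tool_pos: [0.3983, -0.2445, 0.404]
orientation: [0.104, 0.995, -0.003, 0.003]
wrist_force: [0.6, -0.4, 0.7]
width: 0.0853
```

Request:
{"fn": "apply_moves", "kwargs": {
  "increments": [
    [[0,0,0],0,85],
    [[0,0,0],0,85],
    [[0,0,0],0,85]
  ]
}}

```text
t: 26.45
tool_pos: [0.3995, -0.2444, 0.3991]
orientation: [0.104, 0.995, -0.0, 0.0]
wrist_force: [-0.2, 0.2, -0.1]
width: 0.0851
```

```bash
python3 -c "
from h import *
s=snap('wrist','w24');cv2.imwrite('pics/w24z.png',cv2.resize(s['frame'][170:370,200:440],None,fx=3,fy=3,interpolation=2))
s=snap('scene','c24')"
```

```text
(no output)
```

View pics/w24z.png

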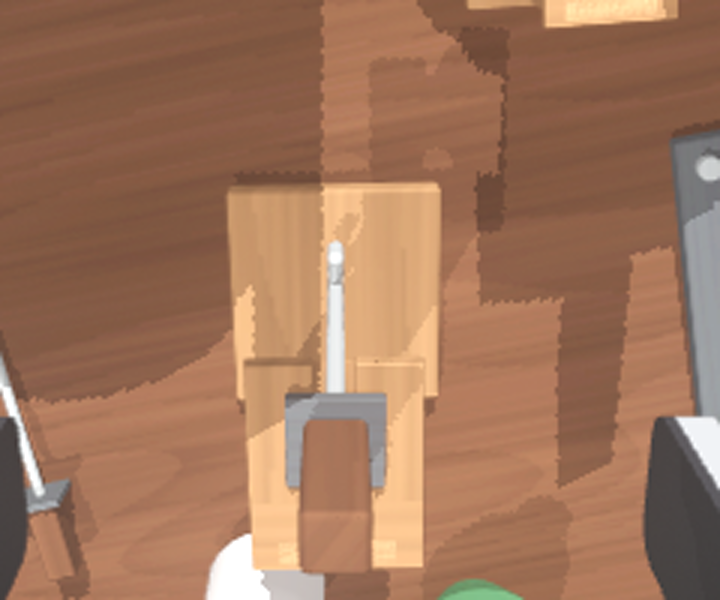

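View pics/c24.png

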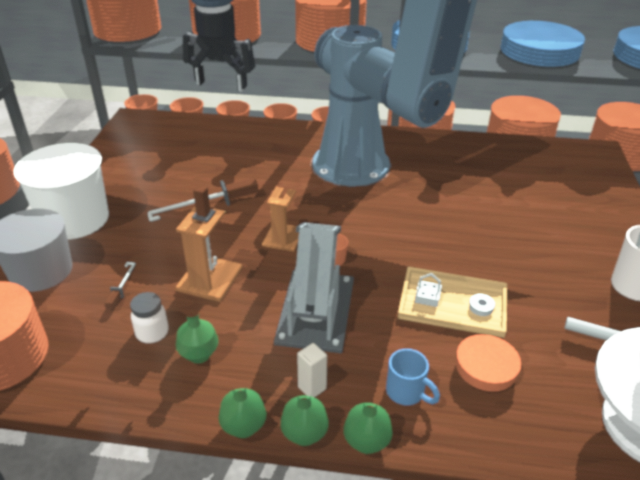

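Run:
```python
from h import *
s=load('w24')
def q(pts,z): return np.array([onz(s,200+x/3,170+y/3,z) for x,y in pts])
P=q([(244,361),(424,359),(423,567),(254,570)],.175); C=q([(286,394),(387,394),(385,486),(285,487)],.181)
c=P.mean(0); a=-.209; f=c[:2]-.0145*np.array([np.cos(a),np.sin(a)]); print('fork',f,'collar',C.mean(0)[:2],np.linalg.norm(f-C.mean(0)[:2]))
u=load('c24')['frame']; 
c=load('c24'); d=np.mean([onz(c,*p,.029) for p in [(417,283),(441,285),(439,298),(416,297)]],0); dd=d[:2]-[.535,.272]; b=-.112
print('die',d,'tray frame',[dd@[np.cos(b),np.sin(b)],dd@[-np.sin(b),np.cos(b)]])
a0=load('scene0')['frame']; df=cv2.absdiff(a0,u).max(2); df[:200]=0
cv2.imwrite('pics/diff.png',((df>45)*255).astype(np.uint8))
n,l,st,_=cv2.connectedComponentsWithStats((df>45).astype(np.uint8)); print([st[i].tolist() for i in range(1,n) if st[i,4]>25])
print(observe()['qvel'].round(3))
```

```text
fork [ 0.52613257 -0.27026549] collar [ 0.52548124 -0.2703663 ] 0.0006590860890140219
die [0.53735124 0.21575937 0.029     ] tray frame [np.float64(0.008622293449169295), np.float64(-0.05562546745102268)]
[[342, 200, 38, 55, 1246], [256, 226, 16, 17, 156], [420, 273, 20, 9, 55], [412, 280, 30, 35, 735], [523, 282, 5, 11, 28], [351, 291, 48, 35, 990], [457, 300, 124, 113, 6088], [306, 304, 9, 7, 52], [375, 320, 16, 12, 44], [340, 328, 49, 43, 1353], [566, 332, 11, 9, 26], [389, 348, 40, 31, 218], [425, 372, 25, 16, 212], [278, 385, 8, 8, 26], [375, 385, 9, 18, 79], [423, 391, 9, 9, 48], [439, 394, 22, 19, 176], [266, 398, 10, 12, 36], [501, 409, 66, 17, 555], [429, 412, 127, 36, 1148], [416, 422, 9, 11, 73], [212, 426, 8, 8, 36], [423, 444, 70, 22, 292], [493, 461, 31, 8, 77], [533, 467, 14, 6, 33]]
[ 0.001  0.005  0.004  0.    -0.    -0.001]
```

The collar is 1 mm from the fork point, and the die stands in the free half. The bystanders are at the same pixels as at the start, and I put the remaining image differences down to the arm's shadow. Handing in.

```bash
python3 -c "
from bench import close_job,observe
print(close_job()); print(observe()['t'])"
```

```text
the job is handed in; nothing more can be done
None
the job is handed in; nothing more can be done
```

The die block is out of the barrel and standing in the free half of the tray, and the picker is back on its stand. I handed the job in at about 26.5 s; no verdict was reported.

I took the middle-sized picker from the larger stand and lowered it down the barrel with its rod in the sight slot. The hook tip passed under the bail without touching, caught it, and I drew the die out along the barrel's axis. I set it down slowly, unhooked it sideways and hung the picker back on the fork.

Last checks, from the camera images:
- **Picker:** the collar is about 1 mm from the fork point, lying on the plate, and the picker hangs upright.
- **Die:** it stands flat and unhooked at about x +9 mm, y −56 mm in the tray's frame.
- **Bystanders:** they look unmoved by eye in the before and after pictures. The automatic image comparison still showed differences, which I put down to the arm's shadow and did not check one by one.
- **Gripper:** it is open, well clear of everything and at rest.

Two measurements disagreed slightly:
- **Barrel mouth:** two wrist views differed by about 2 mm, which is within the calibration.
- **Hanging the picker:** I pressed it onto the fork with a brief 11 N before easing off and letting go.

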